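# Turn and sort flow-cell cartridges with the hinged flipper

### The job

Get the flow-cell cartridges on the bench ready for imaging: all must end window side up (ports down), lying flat, the square ones in the square tray and the long ones in the oblong tray. Turn every cartridge that lies ports up with the hinged flipper, never in the gripper: seat it in the leaf's matching pocket, swing the leaf gently right over by its rod so the cartridge comes to lie in the nest, then swing it back and take the cartridge out; one that is window up already goes straight to its tray. Leave the leaf lying fully open and do not disturb the timer or the stamp.

Things in the scene. Friction and masses are not known exactly. Their poses are not given: they have to be found in the camera images.
- square_1: loose flow-cell cartridge, flat white frame 46 x 46 x 12 mm, 25 to 50 g; one broad face has four round grey ports (port face), the other a dark window. Origin at mid-body, 6 mm above what it lies on; own z points out of the port face (z up = ports up, z down = window up); own y along its 46 mm length, x along its 46 mm width. May be absent.
- square_2: loose flow-cell cartridge, flat white frame 46 x 46 x 12 mm, 25 to 50 g; one broad face has four round grey ports (port face), the other a dark window. Origin at mid-body, 6 mm above what it lies on; own z points out of the port face (z up = ports up, z down = window up); own y along its 46 mm length, x along its 46 mm width. May be absent.
- long_1: loose flow-cell cartridge, flat white frame 46 x 62 x 12 mm, 25 to 50 g; one broad face has four round grey ports (port face), the other a dark window. Origin at mid-body, 6 mm above what it lies on; own z points out of the port face (z up = ports up, z down = window up); own y along its 62 mm length, x along its 46 mm width. May be absent.
- long_2: loose flow-cell cartridge, flat white frame 46 x 62 x 12 mm, 25 to 50 g; one broad face has four round grey ports (port face), the other a dark window. Origin at mid-body, 6 mm above what it lies on; own z points out of the port face (z up = ports up, z down = window up); own y along its 62 mm length, x along its 46 mm width. May be absent.
- long_3: loose flow-cell cartridge, flat white frame 46 x 62 x 12 mm, 25 to 50 g; one broad face has four round grey ports (port face), the other a dark window. Origin at mid-body, 6 mm above what it lies on; own z points out of the port face (z up = ports up, z down = window up); own y along its 62 mm length, x along its 46 mm width. This one was laid out window up. May be absent.
- flipper: hinged flipper, fixed: aluminium base 152 (x) x 162 mm with a grey leaf. Origin on the bench under the hinge axis; own y along the hinge (34 mm up), own x from the open leaf's side (near the robot) to the fixed nest's side. Leaf and nest each have a square pocket and a long one 88 mm farther to +y. A pocket's +y and -y ends are open over 38 mm for fingers, between corner posts 6 to 7 mm high.
- leaf (a joint): leaf angle about the flipper's +y: 0 = lying open, pockets up; 3.14 = swung right over, face down on the nest. Stiff hinge (0.1 N m, 2 N at the rod): stays where left, starts anywhere from 0 to 2.2. Past about 1.8 a cartridge tips from its pocket down to the nest; closing the leaf fully presses it home. Lead the rod gently, about 0.1 m/s.
- pocket_square (a point): centre of a square cartridge seated in the leaf's square pocket, 39 mm from the hinge axis; moves with the leaf. Leaf open: 34 mm above the bench, pocket floor at 28 mm, axes as the flipper's. Clearance 2 mm a side. The cartridge lies flush with a 12 mm high tab on the hinge side and stands 6 mm above the other rails and posts. No finger room on the x sides: grip across the y ends.
- pocket_long (a point): the same for a long cartridge, its 62 mm length along the hinge (own y).
- nest_square (a point): centre of a square cartridge lying in the fixed square nest, 39 mm beyond the hinge axis, 32.5 mm above the bench; nest floor at 26.5 mm, rails and posts 7 mm high, clearance 2 mm a side; grip across the y ends.
- nest_long (a point): the same for a long cartridge, its 62 mm length along the hinge (own y).
- rod_mid (a point): middle of the leaf's handle: steel rod, 8 mm diameter, parallel to the hinge, 50 mm out of the leaf's -y end, 12 mm ball at its tip (from this point 28 mm free to the leaf, 18 mm to the ball). 68 mm from the hinge axis; 34 mm above the bare bench when the leaf is open or fully over. Pinch it from above, fingers closing across it; it turns between them as the leaf swings.
- hinge_mid (a point): centre of the circle that rod_mid runs on: on the hinge axis, 34 mm up, abreast of the rod; radius 68 mm, in the flipper's x-z plane.
- tray_square: fixed low steel tray, square, 116 x 116 mm outside, rim 12 mm high, walls 3 mm, floor 3 mm. Origin on the bench under its centre.
- tray_oblong: fixed low steel tray, oblong, 130 (own x) x 190 mm (own y) outside, rim 12 mm high, walls 3 mm, floor 3 mm. Origin on the bench under its centre.
- lab_timer: bystander: white lab timer 68 x 62 x 17 mm, loose. Origin centre of underside.
- ink_stamp: bystander: black hand stamp 23 x 36 x 59 mm, loose. Origin centre of underside.
Mind the look-alikes: they are no part of the job. What is shaped like the square_2 but blue or red is not meant.

How it is judged:
By the outcome, as a careful person would: the job done as asked, in the order asked, and still so for the second after the job is handed in, with the robot touching nothing.
Of square_1, square_2, long_1, long_2, long_3 only 3 to 4 are there at a start; the rules pass over those that are not, and their reading is None.
At some moment in a run one of square_1, square_2, long_1, long_2, long_3 may be knocked a few centimetres aside while the robot is not near it.
Once in a run the grip may slacken for a moment while it holds something.
It also fails if it takes over 210 s, if anything falls off the work surface, if the arm or the gripper's body presses on something with over 40 N, if the wrist force passes 120 N, or if a joint passes its speed limit or range.

### The arm

A 6-joint arm with a two-finger parallel gripper is mounted at the origin on a cart in front of the work surface, level with it; the furniture and walls round the work are solid. World frame = base frame: x ahead of the robot, y to its left, z up, the work surface at z = 0. Lengths are in m, angles in rad, forces in N, time in s.
With the tool pointing down it reaches from about 0.375 to 0.9 m from the base axis. Payload 3.1 kg.
Tool frame: the origin (TCP) lies between the finger pads; the fingertips stand 22 mm ahead of it and the grasp point (between the pads) lies 3 mm ahead of it; z points along the fingers, y is the line along which they close (so a half turn about z gives the same grasp; the last joint's range is limited). The gripper opens to 87 mm and grips with 3 to 60 N. Pads are 19 mm wide; open, the fingers measure 117 mm over their backs; the gripper's body (75 mm by 190 mm) begins 51 mm behind the grasp point.
Start: joints at [-1.387, 0.527, 1.433, -0, 1.181, -0.178], TCP at [0.222, -0.584, 0.245] pointing down, gripper open.
Joint ranges: [-3.08, 3.08], [-0.75, 2.2], [0.22, 2.44], [-1.43, 4.57], [0, 2.65], [-2.85, 2.85]. Speed limits (rad/s): [2.79, 2.79, 3.14, 3.14, 3.14, 3.14].

### API

Orientations are given as a unit quaternion [x, y, z, w].
In Python, from rig import robot gives the robot as it stands.
- The arm moves only by the tool move_arm, never from a script. Its argument "series" is text: rows parted by semicolons, each of 6 numbers parted by spaces: the shift along the tool's x, y, z in mm, then the turn, a rotation vector about the tool's x, y, z in degrees. In form: dx dy dz ax ay az; .... A call has 1 to 8 rows; each row is the pose to reach, as a shift and turn from the pose commanded when the call began, along the tool's axes at that moment; what a row does not reach only later rows make up. A row lasts 1/12 s, in which the tool goes at most 41.7 mm and 7.16 degrees, less where a joint would pass 70% of its speed; a pose out of reach is approached as far as the arm can. A call with a gripper value outside its range is refused whole. "jaw" is the opening, from 0 (shut) to 1 (fully open), set as the call begins (left out, the last holds). The fingers move at their own pace and stop on an object; "newtons" is the grip in N (left out, the last holds). Time passes only in rows, so rows that repeat a pose let the fingers close. It gives the time, the measured TCP pose, the force, the opening and the grip force at its end, in the units of the state.
- robot.get_obs(): the state, without advancing time (a new reading comes with each control period).
- robot.camera(name): name is "scene" or "top"; returns a dict with "img" (384x512x3 uint8, red, green, blue), "mtx" (3x3 intrinsics, pixels), "distortion" ([k1, k2, p1, p2, k3] as OpenCV has them; the pictures are not rectified), "world_to_cam" (4x4, takes a point from world to camera coordinates). Camera axes: x right, y down, z forward; pixel columns grow to the right and rows downward; lengths in m; the calibration is good to about 2 mm. A picture is of the moment at which its call begins. There is no depth.
- robot.hand_in(): hands the job in; it is judged then, once.
Trained networks look in a picture, given as the dict that the camera call returned (one of the last four; its "shot" number tells which), for a name from the list of things; names that differ only in an ending like _2 or _b are one class to them, and where a whole thing is asked for, a point or a joint stands for the part that bears it (a point fixed in the world has none). Each returns a list of dicts, best first, with "p" (0 to 1); they miss things now and then, are a little off and sometimes report something else, mostly with a low value. They report only what shows in the picture. A call takes as long as a camera call. They do not tell look-alikes from the thing itself.
- robot.search_frame(picture, thing): "xyz" ([x, y, z] in m, in world coordinates, good to about 4 mm: the middle of the surface that is visible of it).
- robot.tip_of(picture, thing): "xyz" ([x, y, z] in m, in world coordinates, good to about 4 mm: a listed point, or the origin of a listed thing).
The state is a dict: "time": time; "q": joint angles; "joint_velocities": joint speeds; "joint_torque": joint torques, N m; "position": TCP position; "tool_rot": TCP orientation; "ft_force": force on the tool from outside, world axes, zero at the start; "moment": the same for the moment, N m; "grip_width": finger opening in m; "grip_force": force on a finger pad.
Only numpy, scipy, OpenCV 4.12 (cv2) and the standard library are available. Lean on these libraries where they do the work, as an engineer would, in place of code of your own. Each camera call takes 0.05 s, during which the arm holds its last target. There are 200 camera calls.

## Working session

There is one attempt and no reset: what is moved stays moved. The work goes in short steps, Python scripts to look and compute and a tool call to move; the robot and the scene stay as the last step left them, time stands still between calls to the robot, and variables do not carry over. Pictures are saved under pics/ and viewed, at most 14 in all, crops included, and the job is handed in when it is done.

Besides the shell and the picture viewer there is one more tool, called as name(argument=value, ...), one argument or row to a line, values as JSON. move_arm: Moves the arm, as the interface text tells. Its arguments: {"type":"object","properties":{"series":{"type":"string"},"jaw":{"type":"number"},"newtons":{"type":"number"}},"required":["series"]}

```bash
mkdir -p pics; cat > h.py <<'E'
import numpy as np,cv2
from rig import robot
from scipy.spatial.transform import Rotation as R
def save(c,n,crop=None,s=1):
    im=c["img"][:,:,::-1]
    if crop: x0,y0,x1,y1=crop; im=im[y0:y1,x0:x1]
    cv2.imwrite("pics/"+n,cv2.resize(im,None,fx=s,fy=s,interpolation=cv2.INTER_CUBIC))
def px(c,P):
    W=np.array(c["world_to_cam"]);r,_=cv2.Rodrigues(W[:3,:3])
    return cv2.projectPoints(np.array(P,float).reshape(-1,1,3),r,W[:3,3],np.array(c["mtx"]),np.array(c["distortion"],float))[0].reshape(-1,2)
def world(c,uv,z):
    W=np.array(c["world_to_cam"]);n=cv2.undistortPoints(np.array(uv,float).reshape(-1,1,2),np.array(c["mtx"]),np.array(c["distortion"],float)).reshape(-1,2)
    d=np.c_[n,np.ones(len(n))]@W[:3,:3];o=-W[:3,:3].T@W[:3,3]
    return o+d*((z-o[2])/d[:,2])[:,None]
def tool():
    o=robot.get_obs();return np.array(o["position"]),R.from_quat(o["tool_rot"]),o
def go(*targets,rot=None):
    "print mm shift in tool axes to world targets"
    p,r,o=tool()
    print("t",round(o["time"],2),"p",p.round(4),"yaw y-axis",r.as_matrix()[:,1].round(3), "z",r.as_matrix()[:,2].round(3))
    for t in targets: print(np.array(t).round(4),"->",(r.inv().apply(np.array(t)-p)*1000).round(1))
E
python3 - <<'E'
from h import *
a=robot.camera("scene");b=robot.camera("top")
save(a,"s0.png",s=1.5);save(b,"t0.png",s=1.5)
for n in ["square_1","long_1","flipper","leaf","pocket_square","pocket_long","nest_square","nest_long","rod_mid","hinge_mid","tray_square","tray_oblong","lab_timer","ink_stamp"]:
    for c,k in((a,"scene"),(b,"top")):
        for d in robot.tip_of(c,n)[:6]: print(n,k,round(d["p"],2),np.round(d["xyz"],3),px(c,d["xyz"]).round()[0])
go()
E
```

```text
square_1 scene 0.73 [ 0.688 -0.176  0.002] [290. 253.]
square_1 scene 0.7 [ 0.578 -0.383  0.006] [229. 295.]
square_1 scene 0.7 [ 0.369 -0.4    0.006] [166. 274.]
square_1 scene 0.54 [ 0.691 -0.012  0.005] [309. 213.]
square_1 scene 0.53 [0.52  0.021 0.   ] [267. 190.]
square_1 top 0.81 [ 0.69  -0.174  0.006] [305. 143.]
square_1 top 0.71 [ 0.579 -0.381  0.006] [373. 177.]
square_1 top 0.58 [ 0.687 -0.011  0.007] [252. 145.]
square_1 top 0.54 [ 0.368 -0.4    0.008] [382. 246.]
long_1 scene 0.8 [ 0.431 -0.264  0.008] [205. 245.]
long_1 scene 0.73 [ 0.563 -0.245  0.006] [245. 255.]
long_1 scene 0.72 [ 0.458 -0.393  0.01 ] [192. 282.]
long_1 top 0.79 [ 0.462 -0.39   0.013] [378. 215.]
long_1 top 0.77 [ 0.561 -0.245  0.008] [329. 184.]
long_1 top 0.77 [ 0.438 -0.26   0.005] [335. 224.]
long_1 top 0.72 [0.561 0.067 0.033] [227. 184.]
flipper scene 0.74 [ 0.52   0.021 -0.001] [267. 190.]
flipper scene 0.46 [ 0.429 -0.263  0.008] [205. 244.]
flipper top 0.87 [ 0.522  0.022 -0.002] [242. 198.]Traceback (most recent call last):
  File "<stdin>", line 6, in <module>
ValueError: it knows: flipper, hinge_mid, ink_stamp, lab_timer, long, nest_long, nest_square, pocket_long, pocket_square, rod_mid, square, tray_oblong, tray_square
```

```bash
python3 - <<'E'
from h import *
a=robot.camera("scene");b=robot.camera("top")
for n in ["pocket_square","pocket_long","nest_square","nest_long","rod_mid","hinge_mid","tray_square","tray_oblong","lab_timer","ink_stamp"]:
    for c,k in((a,"scene"),(b,"top")):
        for d in robot.tip_of(c,n)[:2]: print(n,k,round(d["p"],2),np.round(d["xyz"],3),px(c,d["xyz"]).round()[0])
go()
E
```

```text
pocket_square scene 0.7 [ 0.535 -0.023  0.072] [265. 188.]
pocket_square scene 0.24 [0.521 0.021 0.   ] [267. 190.]
pocket_square top 0.74 [ 0.535 -0.021  0.07 ] [256. 191.]
pocket_long scene 0.76 [0.528 0.068 0.069] [274. 169.]
pocket_long scene 0.62 [ 0.532 -0.083  0.03 ] [257. 209.]
pocket_long top 0.8 [0.525 0.065 0.072] [227. 195.]
pocket_long top 0.33 [ 0.561 -0.248  0.004] [330. 184.]
nest_square scene 0.77 [ 0.563 -0.024  0.034] [273. 198.]
nest_square top 0.83 [ 0.569 -0.02   0.032] [256. 181.]
nest_square top 0.41 [ 0.581 -0.379  0.009] [373. 176.]
nest_long scene 0.59 [0.557 0.067 0.034] [281. 178.]
nest_long top 0.89 [0.555 0.068 0.034] [226. 186.]
rod_mid scene 0.7 [ 0.551 -0.084  0.099] [262. 199.]
rod_mid top 0.78 [ 0.544 -0.088  0.095] [279. 187.]
rod_mid top 0.38 [0.56  0.267 0.001] [163. 187.]
hinge_mid scene 0.89 [ 0.53  -0.085  0.035] [256. 208.]
hinge_mid top 0.65 [ 0.528 -0.082  0.031] [276. 194.]
tray_square scene 0.69 [0.399 0.335 0.003] [271. 122.]
tray_square scene 0.66 [ 0.547 -0.081  0.098] [261. 198.]
tray_square top 0.86 [ 0.398  0.33  -0.001] [142. 240.]
tray_square top 0.63 [ 0.524 -0.086  0.032] [277. 196.]
tray_oblong scene 0.8 [0.555 0.26  0.   ] [300. 147.]
tray_oblong top 0.71 [ 0.557  0.262 -0.001] [165. 188.]
lab_timer scene 0.56 [0.691 0.089 0.002] [318. 191.]
lab_timer top 0.94 [ 0.697  0.091 -0.003] [220. 143.]
ink_stamp scene 0.62 [ 0.351 -0.214  0.001] [192. 225.]
ink_stamp top 0.65 [ 0.351 -0.213  0.002] [320. 253.]
t 1.5 p [ 0.2218 -0.5843  0.2445] yaw y-axis [ 0.355 -0.935 -0.   ] z [-0.  0. -1.]
```

View pics/s0.png

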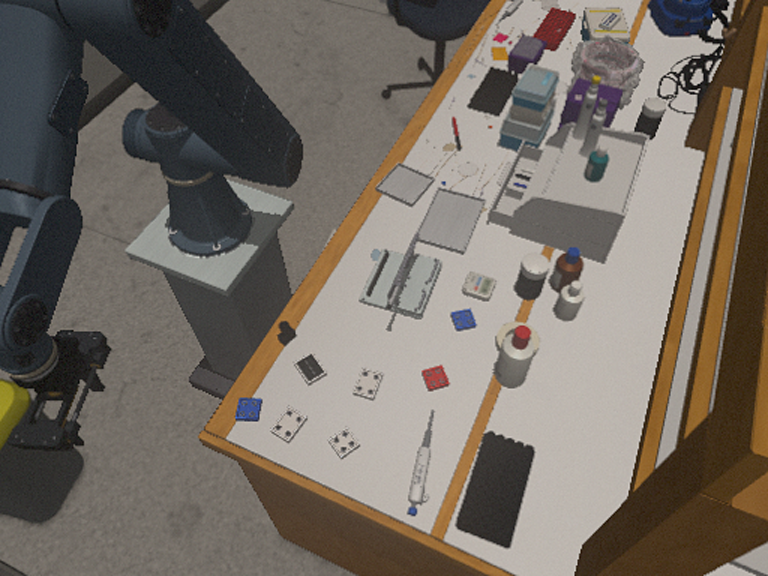

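View pics/t0.png

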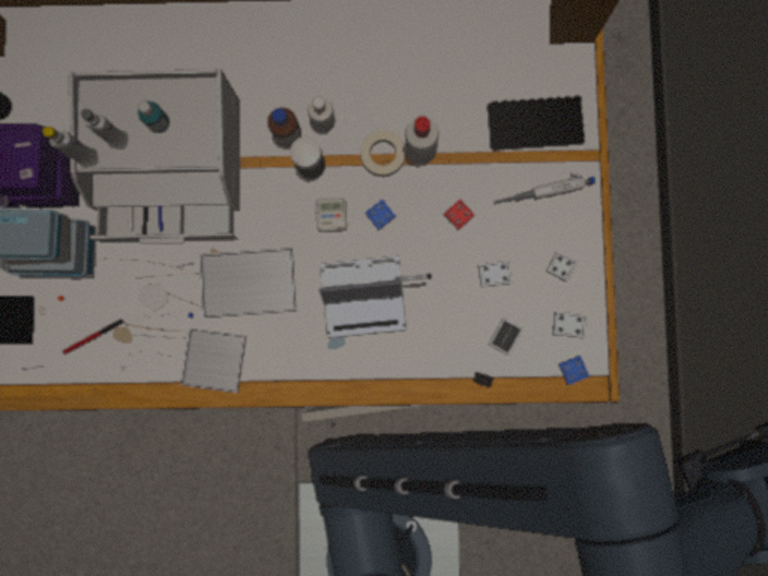

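The scene view (768 px) shows a window-up long at (310,369), port-up longs at (367,383) and (290,424), and a port-up square at (343,443). The look-alikes are blue at (248,409), blue at (462,320) and red at (435,378). The leaf stands at about 1.8 rad and the rod is at (393,305). I'll take one close crop to confirm the choice and get the yaws.

```bash
python3 - <<'E'
from h import *
b=robot.camera("top"); save(b,"t1.png",(200,150,410,260),3.8)
P=world(b,[[329,183],[373,177],[378,215],[336,224]],0.012);print(P.round(3))
a=robot.camera("scene");save(a,"s1.png",(180,150,310,320),3.5)
E
```

```text
[[ 0.563 -0.244  0.012]
 [ 0.579 -0.379  0.012]
 [ 0.463 -0.39   0.012]
 [ 0.437 -0.262  0.012]]
```

View pics/t1.png

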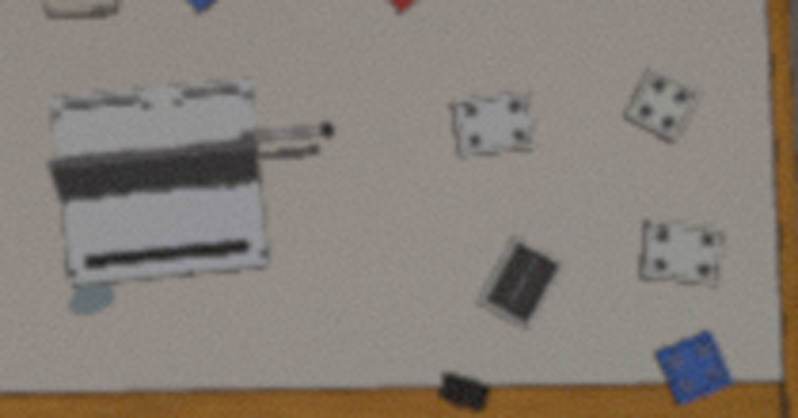

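View pics/s1.png

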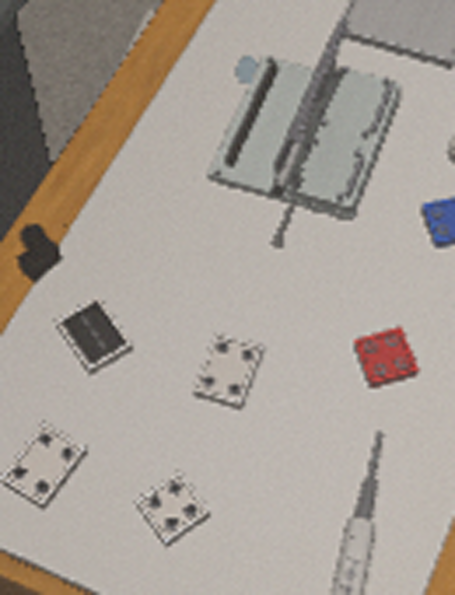

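The crops confirm it: the three white cartridges with four dark ports are port up, and the one with the dark window (519,282 in the top crop) is window up. Blue and red are ignored. Next I'll work out the yaws and the flipper pose.

```bash
python3 - <<'E'
from h import *
b=robot.camera("top")
f=lambda l:np.array(l)/3.8+[200,150]
def ang(v):return np.degrees(np.arctan2(v[1],v[0]))
for n,l in dict(A=[(470,112),(514,107),(519,135),(476,141)],S=[(657,84),(680,97),(667,122),(646,110)],B=[(663,235),(708,240),(704,270),(660,264)],W=[(517,240),(480,304),(525,324),(557,262)]).items():
    P=world(b,f(l),.012);print(n,P.mean(0).round(4),"edge01",ang(P[1]-P[0]).round(1),"edge32",ang(P[2]-P[3]).round(1),"edge12",ang(P[2]-P[1]).round(1),"03",ang(P[3]-P[0]).round(1))
P=world(b,f([(52,97),(250,83),(267,262),(72,277)]),.025);print("flip",P.round(3),ang(P[0]-P[1]),ang(P[3]-P[2]),ang(P[0]-P[3]),P.mean(0))
for l in ([(200,256),(293,249),(296,311),(203,318)],[(191,330),(245,336),(237,391),(182,384)]):
    P=world(b,np.array(l)/1.5,.012);print("tray",P.mean(0).round(3),ang(P[0]-P[1]),ang(P[3]-P[2]),ang(P[0]-P[3]))
E
```

```text
A [ 0.5639 -0.2481  0.012 ] edge01 -84.4 edge32 -82.9 edge12 -171.6 03 -169.9
S [ 0.5784 -0.3831  0.012 ] edge01 -121.0 edge32 -121.2 edge12 150.9 03 155.4
B [ 0.4584 -0.3956  0.012 ] edge01 -97.2 edge32 -98.7 edge12 170.2 03 172.0
W [ 0.4362 -0.2645  0.012 ] edge01 148.6 edge32 151.2 edge12 -114.9 03 -119.9
flip [[ 0.59   0.107  0.025]
 [ 0.598 -0.052  0.025]
 [ 0.455 -0.063  0.025]
 [ 0.445  0.092  0.025]] 93.1419902987194 93.56190253138124 5.985000237056746 [0.52197888 0.02095979 0.025     ]
tray [0.552 0.257 0.012] 93.38656221227595 93.44566410516079 3.3528126849159516
tray [0.397 0.326 0.012] 82.87916155831442 82.10851892006619 -8.887114672338553
```

```bash
cat >> h.py <<'E'
ey=np.array([-.0785,.9969,0]);ex=np.array([.9969,.0785,0]);O=np.array([.5215,.0215,0]);H=np.array([.5297,-.0832,.034])
def row(t,a=None):
    "row (mm, deg) to world TCP target t with tool y-axis at angle a deg (mod 180), pointing down"
    p,r,o=tool()
    y=r.as_matrix()[:,1]; c=np.degrees(np.arctan2(y[1],y[0])); 
    rv=np.zeros(3)
    if a is not None:
        a=c+((a-c+90)%180-90); q1=np.degrees(np.arctan2(t[1],t[0]))
        if abs(q1-a)>155: a-=180*np.sign(a-q1)
        ca,sa=np.cos(np.radians(a)),np.sin(np.radians(a))
        T=R.from_matrix(np.array([[-sa*-1*-1,ca,0],[ca,sa,0],[0,0,-1]]).T) if 0 else R.from_matrix(np.c_[np.cross([ca,sa,0],[0,0,-1]),[ca,sa,0],[0,0,-1]])
        rv=(r.inv()*T).as_rotvec(degrees=True); print("tool y ang",round(c,1),"->",round(a,1),"q6~",round(q1-a))
    print(np.array(t).round(4),"row",(r.inv().apply(np.array(t)-p)*1000).round(1),rv.round(1))
def arc(th0,th1,n,rod0=None):
    "rows for the rod arc, relative to the tool now"
    r=tool()[1];f=lambda t:.068*(-np.cos(t)*ex+np.sin(t)*np.array([0,0,1]))
    for t in np.linspace(th0,th1,n+1)[1:]: print(" ".join("%.0f"%v for v in r.inv().apply(f(t)-f(th0))*1000),"0 0 0;",end=" ")
    print()
E
python3 - <<'E'
from h import *
row([.5478,-.080,.245],4.5);row([.5478,-.080,.1024],4.5)
E
```

```text
tool y ang -69.2 -> 4.5 q6~ -13
[ 0.5478 -0.08    0.245 ] row [ 4.837e+02 -3.558e+02 -4.000e-01] [ -0.   -0.  -73.7]
tool y ang -69.2 -> 4.5 q6~ -13
[ 0.5478 -0.08    0.1024] row [ 483.7 -355.8  142.2] [ -0.   -0.  -73.7]
```

move_arm(
  series="40 -30 0 0 0 -7; 80 -59 0 0 0 -14; 120 -88 0 0 0 -21; 160 -118 0 0 0 -28; 200 -147 0 0 0 -35; 240 -176 0 0 0 -42; 270 -199 0 0 0 -49; 300 -220 0 0 0 -56",
  jaw=0.6,
)

```text
time: 2.32
position: [0.4037, -0.3027, 0.2448]
tool_rot: [0.782, 0.623, 0.0, 0.0]
ft_force: [0.0, -0.6, 0.2]
grip_width: 0.0529
grip_force: 0.0
```

```bash
python3 - <<'E'
from h import *
row([.5478,-.080,.18],4.5)
E
```

```text
tool y ang -12.9 -> 4.5 q6~ -13
[ 0.5478 -0.08    0.18  ] row [249.3  90.7  64.8] [  0.    0.  -17.4]
```

move_arm(
  series="36 13 9 0 0 -6; 72 26 18 0 0 -12; 108 39 28 0 0 -17.4; 144 52 37 0 0 -17.4; 180 66 47 0 0 -17.4; 216 79 56 0 0 -17.4; 249 91 65 0 0 -17.4; 249 91 65 0 0 -17.4",
)

```text
time: 2.98
position: [0.5506, -0.0776, 0.1782]
tool_rot: [0.679, 0.734, 0.001, -0.001]
ft_force: [-0.6, -0.5, -0.1]
grip_width: 0.0525
grip_force: 0.0
```

```bash
python3 - <<'E'
from h import *
row([.5478,-.080,.1024],4.5)
a=robot.camera("scene");b=robot.camera("top")
for c in(a,b):
  for d in robot.tip_of(c,"rod_mid")[:1]:print(d)
save(a,"s2.png",(215,120,315,240),4.5)
E
```

```text
tool y ang 4.5 -> 4.5 q6~ -13
[ 0.5478 -0.08    0.1024] row [-2.4 -3.  75.8] [ 0.  -0.1  0. ]
{'xyz': [0.5476, -0.0839, 0.0964], 'p': 0.56}
```

View pics/s2.png

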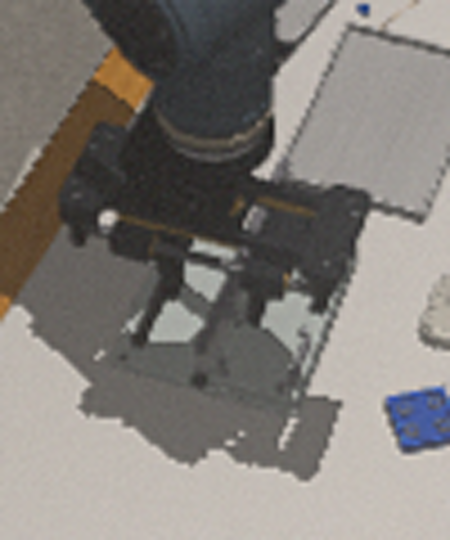

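The gripper is above the rod with a finger on each side of it (rod ball at (200,378)). I'll descend and pinch.

move_arm(
  series="0 0 25 0 0 0; -2 -3 50 0 0 0; -2 -3 65 0 0 0; -2 -3 76 0 0 0; -2 -3 76 0 0 0; -2 -3 76 0 0 0",
)

```text
time: 3.68
position: [0.5455, -0.0862, 0.1037]
tool_rot: [0.681, 0.732, -0.0, -0.0]
ft_force: [-0.1, -0.0, 0.2]
grip_width: 0.0522
grip_force: 0.0
```

move_arm(
  series="0 0 0 0 0 0; 0 0 0 0 0 0; 0 0 0 0 0 0; 0 0 0 0 0 0; 0 0 0 0 0 0; 0 0 0 0 0 0",
  jaw=0,
  newtons=8,
)

```text
time: 4.18
position: [0.5458, -0.085, 0.1039]
tool_rot: [0.681, 0.733, 0.0, 0.0]
ft_force: [-0.7, -0.1, -0.5]
grip_width: 0.02
grip_force: 0.0
```

```bash
python3 - <<'E'
from h import *
p=tool()[0];print((p-H)@ex,(p-H)@ey,p[2]-.034-.003)
th=np.pi-np.arctan2(p[2]-.037,(p-H)@ex);print(th)
arc(th,0,16)
E
```

```text
0.015917554432531462 -0.003070018922723162 0.06687890479212316
1.804454684834015
-0 -8 -1 0 0 0; -0 -15 -2 0 0 0; -0 -23 -1 0 0 0; -0 -30 -0 0 0 0; -0 -38 2 0 0 0; -0 -45 5 0 0 0; -0 -52 8 0 0 0; -0 -58 13 0 0 0; -0 -64 18 0 0 0; -0 -69 24 0 0 0; -0 -73 30 0 0 0; -0 -77 36 0 0 0; -0 -80 44 0 0 0; -0 -82 51 0 0 0; -0 -83 58 0 0 0; -0 -84 66 0 0 0;
```

move_arm(
  series="0 0 0 0 0 0; 0 0 0 0 0 0; 0 0 0 0 0 0; 0 0 0 0 0 0",
)

```text
time: 4.52
position: [0.5466, -0.0852, 0.1039]
tool_rot: [0.681, 0.732, 0.001, 0.001]
ft_force: [2.8, 1.2, 2.1]
grip_width: 0.0077
grip_force: 8.0
```

move_arm(
  series="0 -8 -1 0 0 0; 0 -15 -2 0 0 0; 0 -23 -1 0 0 0; 0 -30 0 0 0 0; 0 -38 2 0 0 0; 0 -45 5 0 0 0; 0 -52 8 0 0 0; 0 -58 13 0 0 0",
)

```text
time: 5.18
position: [0.487, -0.0898, 0.0903]
tool_rot: [0.681, 0.732, -0.0, 0.0]
ft_force: [1.3, -2.5, 0.8]
grip_width: 0.0075
grip_force: 8.0
```

move_arm(
  series="0 -6 5 0 0 0; 0 -11 11 0 0 0; 0 -15 17 0 0 0; 0 -19 23 0 0 0; 0 -22 31 0 0 0; 0 -24 38 0 0 0; 0 -25 45 0 0 0; 0 -26 53 0 0 0",
)

```text
time: 5.85
position: [0.4627, -0.0913, 0.0372]
tool_rot: [0.681, 0.732, 0.001, 0.001]
ft_force: [4.6, 1.6, 12.1]
grip_width: 0.0078
grip_force: 8.0
```

move_arm(
  series="0 0 1 0 0 0; 0 0 1 0 0 0; 0 0 1 0 0 0; 0 0 1 0 0 0",
)

```text
time: 6.18
position: [0.4626, -0.0913, 0.0363]
tool_rot: [0.681, 0.732, 0.0, 0.001]
ft_force: [5.1, -0.6, 1.2]
grip_width: 0.0075
grip_force: 8.0
```

The leaf is open. I'll release, rise, and clear the view to measure the pockets.

move_arm(
  series="0 0 0 0 0 0; 0 0 0 0 0 0; 0 0 0 0 0 0; 0 0 -40 0 0 0; 0 0 -80 0 0 0; 0 0 -120 0 0 0; 30 0 -150 0 0 0; 60 0 -150 0 0 0",
  jaw=0.4,
)

```text
time: 6.85
position: [0.4595, -0.0323, 0.191]
tool_rot: [0.682, 0.731, 0.002, 0.004]
ft_force: [1.2, 0.5, -0.8]
grip_width: 0.035
grip_force: 0.0
```

move_arm(
  series="40 0 0 0 0 7; 80 0 0 0 0 14; 120 0 0 0 0 21; 140 0 0 0 0 28; 150 0 0 0 0 35; 150 0 0 0 0 42; 150 0 0 0 0 49; 150 0 0 0 0 56",
  jaw=1,
)

```text
time: 7.52
position: [0.4439, 0.1188, 0.1857]
tool_rot: [0.938, 0.346, -0.003, -0.001]
ft_force: [0.3, 0.2, -0.2]
grip_width: 0.0798
grip_force: 0.0
```

```bash
python3 - <<'E'
from h import *
a=robot.camera("scene");b=robot.camera("top")
for n in ["pocket_square","pocket_long","nest_square","nest_long","rod_mid","hinge_mid"]:
    for c,k in((a,"scene"),(b,"top")):
        for d in robot.tip_of(c,n)[:1]: q=np.array(d["xyz"])-O;print(n,k,round(d["p"],2),np.round(d["xyz"],3),"local",(q@ex).round(4),(q@ey).round(4))
save(b,"t2.png",(190,150,310,230),6)
go()
E
```

```text
pocket_square top 0.83 [ 0.482 -0.024  0.032] local -0.0424 -0.042
pocket_long scene 0.69 [0.476 0.067 0.03 ] local -0.0415 0.0493
pocket_long top 0.73 [0.477 0.061 0.034] local -0.0411 0.0431
nest_square scene 0.95 [ 0.565 -0.022  0.033] local 0.0396 -0.0469
nest_square top 0.91 [ 0.564 -0.022  0.031] local 0.0394 -0.0472
nest_long scene 0.95 [0.557 0.069 0.036] local 0.0393 0.0446
nest_long top 0.78 [0.56  0.064 0.035] local 0.0414 0.0397
rod_mid scene 0.57 [ 0.464 -0.091  0.034] local -0.0657 -0.1077
rod_mid top 0.79 [ 0.459 -0.092  0.031] local -0.0708 -0.1085
hinge_mid scene 0.59 [ 0.53  -0.086  0.036] local -0.0001 -0.1077
hinge_mid top 0.8 [ 0.53  -0.084  0.033] local -0.0002 -0.1059
t 8.22 p [0.4465 0.1182 0.1866] yaw y-axis [ 0.653 -0.758 -0.   ] z [-0.  0. -1.]
```

View pics/t2.png

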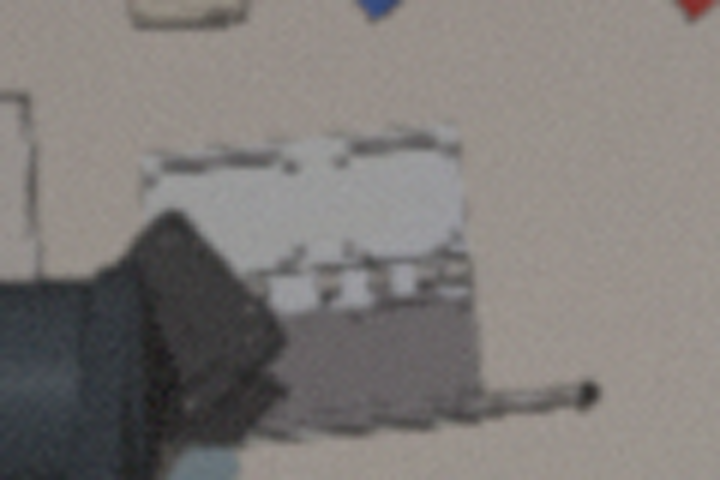

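```bash
python3 - <<'E'
from h import *
b=robot.camera("top")
L=np.array([(160,165),(280,157),(290,167),(341,160),(345,152),(455,140),(295,252),(347,246),(142,155),(460,128),(470,255)])/6+[190,150]
for l,P in zip(L,world(b,L,.0335)): q=P-O;print(((l-[190,150])*6).round(),(q@ex).round(4),(q@ey).round(4))
E
```

```text
[160. 165.] 0.0665 0.0706
[280. 157.] 0.0648 0.0099
[290. 167.] 0.0593 0.0053
[341. 160.] 0.0604 -0.0206
[345. 152.] 0.0642 -0.023
[455. 140.] 0.0651 -0.0788
[295. 252.] 0.0161 0.0066
[347. 246.] 0.0167 -0.0197
[142. 155.] 0.0724 0.0792
[460. 128.] 0.0709 -0.0819
[470. 255.] 0.0063 -0.0808
```

```bash
python3 - <<'E'
from h import *
row([.5785,-.382,.12],-29)
E
```

```text
tool y ang -49.3 -> -29.0 q6~ -4
[ 0.5785 -0.382   0.12  ] row [-226.4  465.1   66.6] [  0.    0.  -20.3]
```

move_arm(
  series="-17 36 0 0 0 -5; -34 72 0 0 0 -10; -51 108 0 0 0 -15; -69 144 0 0 0 -20; -87 180 0 0 0 -20; -105 216 0 0 0 -20; -123 252 0 0 0 -20; -140 288 0 0 0 -20",
  jaw=1,
)

```text
time: 8.93
position: [0.5283, -0.1935, 0.1865]
tool_rot: [0.863, 0.505, -0.0, -0.0]
ft_force: [0.4, 0.4, 0.0]
grip_width: 0.087
grip_force: 0.0
```

```bash
python3 - <<'E'
from h import *
a=robot.camera("scene")
row([.5785,-.382,.12],-29)
E
```

```text
tool y ang -29.5 -> -29.0 q6~ -4
[ 0.5785 -0.382   0.12  ] row [-133.6  127.8   69.1] [ 0.6  0.2 -0.5]
```

move_arm(
  series="-28 27 14 0 0 0; -56 54 28 0 0 0; -84 80 43 0 0 0; -112 107 57 0 0 0; -134 128 69 0 0 0; -134 128 69 0 0 0; -134 128 69 0 0 0; -134 128 69 0 0 0",
)

```text
time: 9.65
position: [0.5739, -0.3698, 0.1171]
tool_rot: [0.863, 0.505, -0.0, -0.001]
ft_force: [-0.5, 0.1, 1.5]
grip_width: 0.087
grip_force: 0.0
```

```bash
python3 - <<'E'
from h import *
a=robot.camera("scene");b=robot.camera("top")
for c in(a,b):
  for d in robot.tip_of(c,"square_1"):
    if abs(d["xyz"][1]+.38)<.05 and d["xyz"][0]>.5:print(np.round(d["xyz"],4))
row([.5785,-.382,.025],-29)
E
```

```text
[ 0.5796 -0.3844  0.0083]
tool y ang -29.2 -> -29.0 q6~ -4
[ 0.5785 -0.382   0.025 ] row [-9.2  9.5 93.4] [ 0.  -0.  -0.2]
```

move_arm(
  series="-10 10 30 0 0 0; -10 10 60 0 0 0; -10 10 80 0 0 0; -10 10 93 0 0 0; -10 10 93 0 0 0; -10 10 93 0 0 0",
)

```text
time: 10.35
position: [0.5788, -0.384, 0.0251]
tool_rot: [0.863, 0.506, 0.0, 0.0]
ft_force: [-0.3, 0.4, -0.1]
grip_width: 0.0872
grip_force: 0.0
```

move_arm(
  series="0 0 0 0 0 0; 0 0 0 0 0 0; 0 0 0 0 0 0; 0 0 0 0 0 0; 0 0 0 0 0 0; 0 0 0 0 0 0; 0 0 0 0 0 0; 0 0 0 0 0 0",
  jaw=0.3,
  newtons=6,
)

```text
time: 11.02
position: [0.5782, -0.3844, 0.0245]
tool_rot: [0.863, 0.505, -0.0, -0.0]
ft_force: [-0.3, 0.1, 0.6]
grip_width: 0.0459
grip_force: 6.0
```

move_arm(
  series="0 0 0 0 0 0; 0 0 0 0 0 0; 0 0 -8 0 0 0; 0 0 -20 0 0 7; 0 0 -25 0 0 14; 0 0 -25 0 0 21; 0 0 -25 0 0 28; 0 0 -25 0 0 35",
  jaw=0.9,
)

```text
time: 11.68
position: [0.5786, -0.3847, 0.0505]
tool_rot: [0.976, 0.22, 0.0, 0.0]
ft_force: [0.4, 0.0, -0.1]
grip_width: 0.0778
grip_force: 0.0
```

move_arm(
  series="0 0 0 0 0 7; 0 0 0 0 0 14; 0 0 0 0 0 21; 0 0 0 0 0 28; 0 0 0 0 0 35; 0 0 0 0 0 42; 0 0 0 0 0 49; 0 0 0 0 0 55",
)

```text
time: 12.35
position: [0.5785, -0.3846, 0.0502]
tool_rot: [0.967, -0.255, 0.0, 0.0]
ft_force: [-0.2, -0.2, -0.0]
grip_width: 0.0781
grip_force: 0.0
```

move_arm(
  series="0 0 8 0 0 0; 0 0 16 0 0 0; 0 0 25 0 0 0; 0 0 25 0 0 0; 0 0 25 0 0 0",
)

```text
time: 12.77
position: [0.5778, -0.3841, 0.0234]
tool_rot: [0.968, -0.252, -0.001, -0.0]
ft_force: [-0.3, -0.4, -0.0]
grip_width: 0.0786
grip_force: 0.0
```

move_arm(
  series="0 0 0 0 0 0; 0 0 0 0 0 0; 0 0 0 0 0 0; 0 0 0 0 0 0; 0 0 0 0 0 0; 0 0 0 0 0 0; 0 0 0 0 0 0; 0 0 0 0 0 0",
  jaw=0.3,
  newtons=20,
)

```text
time: 13.43
position: [0.5783, -0.3845, 0.0246]
tool_rot: [0.968, -0.253, 0.0, -0.0]
ft_force: [0.1, -0.3, 1.4]
grip_width: 0.0459
grip_force: 20.0
```

```bash
python3 - <<'E'
from h import *
P=O-.039*ex-.047*ey
row(P+[0,0,.12],94.5)
E
```

```text
tool y ang -119.3 -> -85.5 q6~ 82
[ 0.4863 -0.0284  0.12  ] row [-254.3 -265.6  -95.4] [ -0.   -0.  -33.8]
```

move_arm(
  series="0 0 -20 0 0 0; 0 0 -50 0 0 0; -20 -21 -80 0 0 0; -45 -47 -95 0 0 -6; -72 -75 -95 0 0 -12; -99 -103 -95 0 0 -18; -126 -131 -95 0 0 -24; -153 -159 -95 0 0 -30",
)

```text
time: 14.1
position: [0.5219, -0.1695, 0.12]
tool_rot: [1.0, 0.009, 0.0, 0.0]
ft_force: [1.8, 0.3, -0.2]
grip_width: 0.0454
grip_force: 20.0
```

```bash
python3 - <<'E'
from h import *
a=robot.camera("scene");a=robot.camera("scene");a=robot.camera("scene");a=robot.camera("scene")
P=O-.039*ex-.047*ey
row(P+[0,0,.09],94.5);print(tool()[2]["grip_width"])
E
```

```text
tool y ang -89.2 -> -85.5 q6~ 82
[ 0.4863 -0.0284  0.09  ] row [ -34.4 -142.1   29.8] [ 0.  -0.  -3.7]
0.04524468968589213
```

move_arm(
  series="-8 -35 5 0 0 -3.7; -16 -70 10 0 0 -3.7; -25 -105 18 0 0 -3.7; -34 -142 30 0 0 -3.7; -34 -142 30 0 0 -3.7; -34 -142 30 0 0 -3.7; -34 -142 30 0 0 -3.7; -34 -142 30 0 0 -3.7",
)

```text
time: 14.97
position: [0.4889, -0.0313, 0.0899]
tool_rot: [0.999, 0.038, 0.002, 0.001]
ft_force: [0.4, 0.8, -0.9]
grip_width: 0.0458
grip_force: 20.0
```

```bash
python3 - <<'E'
from h import *
a=robot.camera("scene");b=robot.camera("top");b=robot.camera("top")
P=O-.039*ex-.047*ey
row(P+[0,0,.06],94.5);o=tool()[2];print(o["grip_width"])
save(a,"s3.png",(225,140,305,240),5.5)
E
```

```text
tool y ang -85.7 -> -85.5 q6~ 82
[ 0.4863 -0.0284  0.06  ] row [-1.4 -2.7 29.8] [ 0.  -0.1 -0.2]
0.04570251724061706
```

View pics/s3.png

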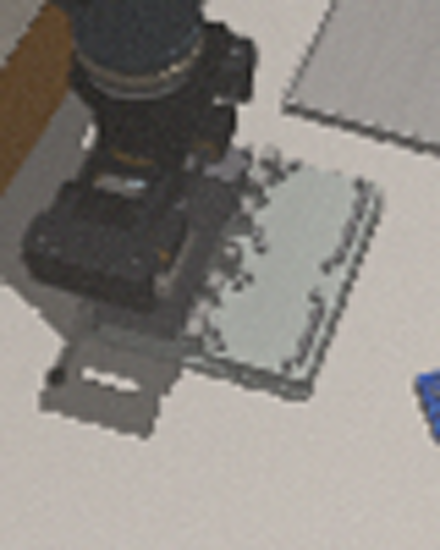

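The gripper hides the pocket (view (130,230)), so I'll lower it by feel.

move_arm(
  series="-1 -2.5 10 0 0 0; -1.4 -2.7 20 0 0 0; -1.4 -2.7 26 0 0 0; -1.4 -2.7 30 0 0 0; -1.4 -2.7 30 0 0 0; -1.4 -2.7 30 0 0 0",
)

```text
time: 15.62
position: [0.4853, -0.0271, 0.0595]
tool_rot: [0.999, 0.038, -0.0, -0.0]
ft_force: [-0.0, 0.1, 0.2]
grip_width: 0.0456
grip_force: 20.0
```

move_arm(
  series="0 0 2 0 0 0; 0 0 4 0 0 0; 0 0 6 0 0 0; 0 0 6.5 0 0 0; 0 0 6.5 0 0 0",
)

```text
time: 16.03
position: [0.4851, -0.0267, 0.0529]
tool_rot: [0.999, 0.039, -0.0, -0.0]
ft_force: [0.6, 0.6, -1.1]
grip_width: 0.0459
grip_force: 20.0
```

```bash
python3 - <<'E'
from h import *
P=O-.039*ex-.047*ey
row(P+[0,0,.0526],94.5);o=tool()[2];print(o["grip_width"],o["ft_force"],o["moment"])
E
```

```text
tool y ang -85.6 -> -85.5 q6~ 82
[ 0.4863 -0.0284  0.0526] row [1.  1.8 0.3] [-0.   0.  -0.1]
0.04589046044894985 [ 0.56795634  0.60467536 -1.05602116] [ 0.08017275  0.0001003  -0.03350023]
```

move_arm(
  series="0 0 0 0 0 0; 0 0 0 0 0 0; 0 0 0 0 0 0; 0 0 -15 0 0 0; 0 0 -45 0 0 0; 0 20 -80 0 0 -6; 0 55 -95 0 0 -12; 0 90 -95 0 0 -18",
  jaw=0.64,
)

```text
time: 16.7
position: [0.4943, -0.1175, 0.1519]
tool_rot: [0.98, 0.198, 0.003, 0.002]
ft_force: [1.2, -0.2, -0.5]
grip_width: 0.0559
grip_force: 0.0
```

```bash
python3 - <<'E'
from h import *
for i in range(4):b=robot.camera("top")
row([.5635,-.247,.10],7)
E
```

```text
tool y ang -67.8 -> 7.0 q6~ -31
[ 0.5635 -0.247   0.1   ] row [ 17.2 147.2  48.1] [ -0.   -0.  -74.8]
```

move_arm(
  series="3 25 0 0 0 -7; 6 50 0 0 0 -14; 9 75 0 0 0 -21; 11 100 0 0 0 -28; 13 120 0 0 0 -35; 15 135 0 0 0 -42; 17 147 0 0 0 -49; 17 147 0 0 0 -56",
  jaw=1,
)

```text
time: 17.57
position: [0.565, -0.2465, 0.1471]
tool_rot: [0.773, 0.634, 0.0, 0.0]
ft_force: [-0.7, -0.4, 0.8]
grip_width: 0.0863
grip_force: 0.0
```

move_arm(
  series="0 0 20 0 0 -7; 0 0 35 0 0 -14; 0 0 48 0 0 -19; 0 0 48 0 0 -19; 0 0 48 0 0 -19; 0 0 48 0 0 -19",
)

```text
time: 18.07
position: [0.5641, -0.245, 0.1002]
tool_rot: [0.66, 0.751, 0.0, -0.0]
ft_force: [0.3, -0.0, -0.4]
grip_width: 0.087
grip_force: 0.0
```

```bash
python3 - <<'E'
from h import *
a=robot.camera("scene");b=robot.camera("top")
for c in(a,b):
  for d in robot.tip_of(c,"long_1"):print(np.round(d["xyz"],4),d["p"])
row([.5635,-.247,.025],7)
save(b,"t3.png",(200,150,410,260),3.8)
E
```

```text
[ 0.4536 -0.392   0.0075] 0.87
[ 0.5666 -0.2435  0.001 ] 0.59
[ 0.3519 -0.2146 -0.0004] 0.37
[ 0.4581 -0.3912  0.0076] 0.58
tool y ang 7.4 -> 7.0 q6~ -31
[ 0.5635 -0.247   0.025 ] row [-0.8 -1.1 76. ] [0.1 0.1 0.4]
```

View pics/t3.png

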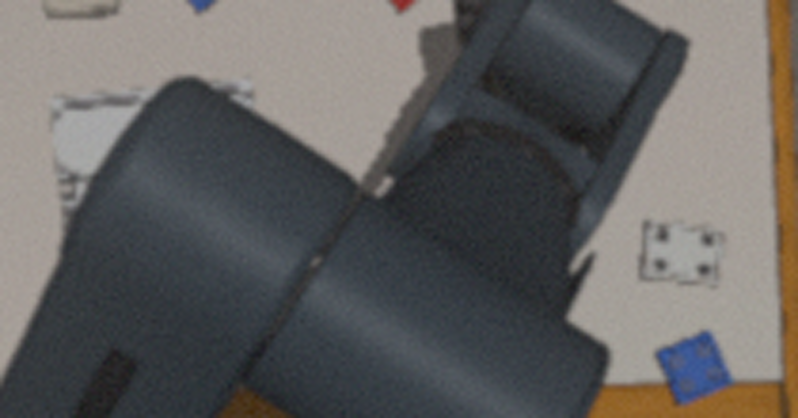

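The arm covers most of the top view, and long B at (682,252) hasn't moved. I'll pinch long A across its width to centre it.

move_arm(
  series="-1 -1 25 0 0 0; -1 -1 50 0 0 0; -1 -1 68 0 0 0; -1 -1 76 0 0 0; -1 -1 76 0 0 0; -1 -1 76 0 0 0",
)

```text
time: 18.77
position: [0.5634, -0.2473, 0.0245]
tool_rot: [0.66, 0.751, 0.0, 0.0]
ft_force: [-0.9, 0.5, 0.1]
grip_width: 0.0868
grip_force: 0.0
```

move_arm(
  series="0 0 0 0 0 0; 0 0 0 0 0 0; 0 0 0 0 0 0; 0 0 0 0 0 0; 0 0 0 0 0 0; 0 0 0 0 0 0; 0 0 0 0 0 0; 0 0 0 0 0 0",
  jaw=0.3,
  newtons=6,
)

```text
time: 19.43
position: [0.5632, -0.2471, 0.0241]
tool_rot: [0.66, 0.751, 0.0, 0.0]
ft_force: [0.2, -0.3, 1.2]
grip_width: 0.0461
grip_force: 6.0
```

move_arm(
  series="0 0 0 0 0 0; 0 0 0 0 0 0; 0 0 -8 0 0 0; 0 0 -20 0 0 7; 0 0 -25 0 0 14; 0 0 -25 0 0 21; 0 0 -25 0 0 28; 0 0 -25 0 0 35",
  jaw=1,
)

```text
time: 20.1
position: [0.5633, -0.2472, 0.0499]
tool_rot: [0.857, 0.516, 0.0, 0.0]
ft_force: [-0.6, 0.3, -0.4]
grip_width: 0.0851
grip_force: 0.0
```

move_arm(
  series="0 0 0 0 0 7; 0 0 0 0 0 14; 0 0 0 0 0 21; 0 0 0 0 0 28; 0 0 0 0 0 35; 0 0 0 0 0 42; 0 0 0 0 0 49; 0 0 0 0 0 55",
)

```text
time: 20.77
position: [0.5631, -0.2471, 0.0496]
tool_rot: [0.998, 0.062, 0.0, 0.0]
ft_force: [-0.6, 0.0, 0.0]
grip_width: 0.0872
grip_force: 0.0
```

move_arm(
  series="0 0 0 0 0 0; 0 0 8 0 0 0; 0 0 16 0 0 0; 0 0 25 0 0 0; 0 0 25 0 0 0; 0 0 25 0 0 0",
)

```text
time: 21.27
position: [0.5625, -0.2467, 0.0229]
tool_rot: [0.998, 0.065, -0.001, -0.001]
ft_force: [-0.0, 0.1, 0.6]
grip_width: 0.087
grip_force: 0.0
```

move_arm(
  series="0 0 0 0 0 0; 0 0 0 0 0 0; 0 0 0 0 0 0; 0 0 0 0 0 0; 0 0 0 0 0 0; 0 0 0 0 0 0; 0 0 0 0 0 0",
  jaw=0.5,
  newtons=20,
)

```text
time: 21.85
position: [0.563, -0.247, 0.0241]
tool_rot: [0.998, 0.065, -0.0, -0.0]
ft_force: [1.0, -0.1, 0.7]
grip_width: 0.0621
grip_force: 20.0
```

```bash
python3 - <<'E'
from h import *
P=O-.039*ex+.041*ey
row(P+[0,0,.12],94.5)
row(P+[0,0,.08],94.5)
E
```

```text
tool y ang -82.6 -> -85.5 q6~ 93
[0.4794 0.0593 0.12  ] row [ -43.3 -314.6  -95.9] [-0.   0.   2.9]
tool y ang -82.6 -> -85.5 q6~ 93
[0.4794 0.0593 0.08  ] row [ -43.3 -314.6  -55.9] [-0.   0.   2.9]
```

move_arm(
  series="0 0 -25 0 0 0; 0 0 -60 0 0 3; -4 -30 -90 0 0 3; -9 -65 -96 0 0 3; -14 -103 -96 0 0 3; -19 -140 -96 0 0 3; -24 -178 -96 0 0 3; -29 -215 -96 0 0 3",
)

```text
time: 22.52
position: [0.5057, -0.0361, 0.1204]
tool_rot: [0.999, 0.038, 0.0, 0.0]
ft_force: [-0.4, 1.0, -0.9]
grip_width: 0.0619
grip_force: 20.0
```

move_arm(
  series="-5 -36 0 0 0 0; -10 -72 0 0 0 0; -14 -100 0 0 0 0; -14 -100 15 0 0 0; -14 -100 30 0 0 0; -14 -100 30 0 0 0; -14 -100 30 0 0 0",
)

```text
time: 23.1
position: [0.4844, 0.0612, 0.0898]
tool_rot: [0.999, 0.039, -0.001, -0.0]
ft_force: [0.9, -0.2, -0.4]
grip_width: 0.0618
grip_force: 20.0
```

```bash
python3 - <<'E'
from h import *
for i in range(3):b=robot.camera("top")
P=O-.039*ex+.041*ey
row(P+[0,0,.06],94.5);print(tool()[2]["grip_width"])
E
```

```text
tool y ang -85.6 -> -85.5 q6~ 93
[0.4794 0.0593 0.06  ] row [-6.2  0.8 30.7] [ 0.  -0.1 -0.1]
0.061596174983707425
```

move_arm(
  series="-3 0 10 0 0 0; -6 0 20 0 0 0; -6 0 26 0 0 0; -6 0 30 0 0 0; -6 0 30 0 0 0; -6 0 30 0 0 0",
)

```text
time: 23.75
position: [0.4794, 0.0603, 0.0602]
tool_rot: [0.999, 0.038, 0.0, 0.0]
ft_force: [-0.7, -0.5, -0.4]
grip_width: 0.0619
grip_force: 20.0
```

move_arm(
  series="0 0 2 0 0 0; 0 0 4 0 0 0; 0 0 6 0 0 0; 0 0 7.5 0 0 0; 0 0 8 0 0 0; 0 0 8 0 0 0",
)

```text
time: 24.25
position: [0.4789, 0.0606, 0.052]
tool_rot: [0.999, 0.039, -0.0, 0.0]
ft_force: [-0.1, -0.6, -0.6]
grip_width: 0.0615
grip_force: 20.0
```

```bash
python3 - <<'E'
from h import *
q,_,o=tool();q=q-O
print(q@ex,q@ey,q[2],o["grip_width"],o["ft_force"],o["moment"])
E
```

```text
-0.03944795795804737 0.04229553467211466 0.052027482008511976 0.06154975606887468 [-0.12218044 -0.5807066  -0.64137464] [0.0611594  0.03537511 0.01735003]
```

move_arm(
  series="0 0 0 0 0 0; 0 0 0 0 0 0; 0 0 0 0 0 0; 0 0 -15 0 0 0; 0 0 -45 0 0 0; 0 0 -80 0 0 0; 0 30 -100 0 0 -7; 0 60 -100 0 0 -14",
  jaw=0.82,
)

```text
time: 24.92
position: [0.4859, 0.0011, 0.1561]
tool_rot: [0.986, 0.164, 0.004, 0.002]
ft_force: [1.1, -0.8, -1.0]
grip_width: 0.0712
grip_force: 0.0
```

```bash
python3 - <<'E'
from h import *
for i in range(4):b=robot.camera("top")
row([.4626,-.0913,.12],4.5)
E
```

```text
tool y ang -71.8 -> 4.5 q6~ -16
[ 0.4626 -0.0913  0.12  ] row [-48.3  80.8  32.1] [ -0.   -0.  -76.3]
```

move_arm(
  series="-12 20 0 0 0 -7; -24 40 0 0 0 -14; -36 60 0 0 0 -21; -48 81 0 0 0 -28; -48 81 0 0 0 -35; -48 81 0 0 0 -42; -48 81 0 0 0 -49; -48 81 0 0 0 -56",
  jaw=0.4,
)

```text
time: 25.78
position: [0.4626, -0.0898, 0.1512]
tool_rot: [0.795, 0.606, -0.001, -0.001]
ft_force: [-0.3, 0.0, 0.0]
grip_width: 0.0357
grip_force: 0.0
```

move_arm(
  series="0 0 0 0 0 -7; 0 0 10 0 0 -14; 0 0 20 0 0 -20.3; 0 0 32 0 0 -20.3; 0 0 32 0 0 -20.3; 0 0 32 0 0 -20.3",
)

```text
time: 26.28
position: [0.4625, -0.0897, 0.1192]
tool_rot: [0.678, 0.735, -0.0, -0.002]
ft_force: [-0.1, 0.5, -0.6]
grip_width: 0.0346
grip_force: 0.0
```

```bash
python3 - <<'E'
from h import *
for i in range(2):a=robot.camera("scene")
save(a,"s4.png",(225,130,305,240),5)
row([.4626,-.0913,.0368],4.5)
E
```

```text
tool y ang 4.7 -> 4.5 q6~ -16
[ 0.4626 -0.0913  0.0368] row [-0.8 -0.8 83.3] [-0.  -0.   0.2]
```

View pics/s4.png

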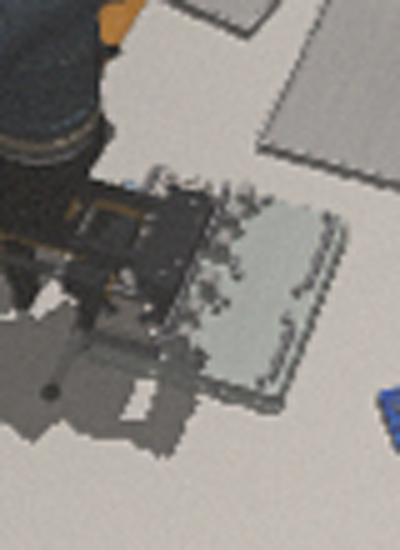

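The gripper blocks the pockets, with the rod ball at (50,392). The heights I felt say both cartridges are seated, so I'll take the rod and swing.

move_arm(
  series="-1 -1 28 0 0 0; -1 -1 56 0 0 0; -1 -1 74 0 0 0; -1 -1 83 0 0 0; -1 -1 83 0 0 0; -1 -1 83 0 0 0",
)

```text
time: 26.88
position: [0.4628, -0.0921, 0.0373]
tool_rot: [0.678, 0.735, 0.0, 0.0]
ft_force: [0.4, -0.6, 0.1]
grip_width: 0.0353
grip_force: 0.0
```

move_arm(
  series="0 0 0 0 0 0; 0 0 0 0 0 0; 0 0 0 0 0 0; 0 0 0 0 0 0; 0 0 0 0 0 0; 0 0 0 0 0 0; 0 0 0 0 0 0",
  jaw=0,
  newtons=8,
)

```text
time: 27.47
position: [0.4629, -0.0922, 0.0374]
tool_rot: [0.678, 0.735, 0.0, 0.0]
ft_force: [0.6, 0.7, 4.1]
grip_width: 0.0074
grip_force: 8.0
```

```bash
python3 - <<'E'
from h import *
p=tool()[0];print(p,(p-H)@ex,tool()[2]["grip_width"])
for k in range(4): print(k);arc(k*np.pi/4,(k+1)*np.pi/4,7)
for k in range(4): print(-k);arc(np.pi-k*np.pi/4,np.pi-(k+1)*np.pi/4,7)
E
```

```text
[ 0.46288826 -0.09221159  0.0374494 ] -0.06731203138713204 0.007401615348023267
0
-0 0 -8 0 0 0; -0 2 -15 0 0 0; -0 4 -22 0 0 0; -0 7 -29 0 0 0; -0 10 -36 0 0 0; -0 15 -42 0 0 0; -0 20 -48 0 0 0; 
1
-0 6 -5 0 0 0; -0 12 -9 0 0 0; -0 19 -13 0 0 0; -0 26 -16 0 0 0; -0 33 -18 0 0 0; -0 40 -19 0 0 0; -0 48 -20 0 0 0; 
2
-0 8 0 0 0 0; -0 15 2 0 0 0; -0 22 4 0 0 0; -0 29 7 0 0 0; -0 36 10 0 0 0; -0 42 15 0 0 0; -0 48 20 0 0 0; 
3
-0 5 6 0 0 0; -0 9 12 0 0 0; -0 13 19 0 0 0; -0 16 26 0 0 0; -0 18 33 0 0 0; -0 19 40 0 0 0; -0 20 48 0 0 0; 
0
-0 -0 -8 0 0 0; -0 -2 -15 0 0 0; -0 -4 -22 0 0 0; 0 -7 -30 0 0 0; 0 -10 -36 0 0 0; 0 -15 -42 0 0 0; 0 -20 -48 0 0 0; 
-1
0 -6 -5 0 0 0; 0 -12 -10 0 0 0; 0 -19 -13 0 0 0; 0 -26 -16 0 0 0; 0 -33 -18 0 0 0; 0 -40 -20 0 0 0; 0 -48 -20 0 0 0; 
-2
0 -8 0 0 0 0; 0 -15 2 0 0 0; 0 -22 4 0 0 0; 0 -30 7 0 0 0; 0 -36 10 0 0 0; 0 -42 15 0 0 0; 0 -48 20 0 0 0; 
-3
0 -5 6 0 0 0; 0 -10 12 0 0 0; 0 -13 19 0 0 0; 0 -16 26 0 0 0; 0 -18 33 0 0 0; 0 -20 40 0 0 0; 0 -20 48 0 0 0;
```

move_arm(
  series="0 0 -8 0 0 0; 0 2 -15 0 0 0; 0 4 -22 0 0 0; 0 7 -29 0 0 0; 0 10 -36 0 0 0; 0 15 -42 0 0 0; 0 20 -48 0 0 0",
)

```text
time: 28.05
position: [0.4805, -0.0905, 0.0858]
tool_rot: [0.677, 0.736, -0.002, -0.002]
ft_force: [-5.2, -5.4, 0.5]
grip_width: 0.0077
grip_force: 8.0
```

move_arm(
  series="0 6 -5 0 0 0; 0 12 -9 0 0 0; 0 19 -13 0 0 0; 0 26 -16 0 0 0; 0 33 -18 0 0 0; 0 40 -19 0 0 0; 0 48 -20 0 0 0",
)

```text
time: 28.63
position: [0.5294, -0.0861, 0.1066]
tool_rot: [0.678, 0.735, -0.001, -0.001]
ft_force: [-2.6, -0.3, 2.5]
grip_width: 0.0078
grip_force: 8.0
```

move_arm(
  series="0 7 0 0 0 0; 0 14 2 0 0 0; 0 20 3 0 0 0; 0 26 6 0 0 0; 0 32 8 0 0 0; 0 38 12 0 0 0; 0 43 16 0 0 0; 0 48 20 0 0 0",
)

```text
time: 29.3
position: [0.5785, -0.0822, 0.0844]
tool_rot: [0.678, 0.735, 0.0, -0.0]
ft_force: [-2.0, 0.7, -0.3]
grip_width: 0.0072
grip_force: 8.0
```

move_arm(
  series="0 4 5 0 0 0; 0 8 11 0 0 0; 0 12 17 0 0 0; 0 15 23 0 0 0; 0 17 29 0 0 0; 0 19 36 0 0 0; 0 20 42 0 0 0; 0 20 48 0 0 0",
)

```text
time: 29.97
position: [0.5983, -0.081, 0.0363]
tool_rot: [0.678, 0.735, 0.0, 0.0]
ft_force: [0.5, 4.0, 2.3]
grip_width: 0.0073
grip_force: 7.8
```

move_arm(
  series="0 0 1 0 0 0; 0 0 2 0 0 0; 0 0 2 0 0 0; 0 0 2 0 0 0",
)

```text
time: 30.3
position: [0.5983, -0.081, 0.0349]
tool_rot: [0.678, 0.735, 0.0, 0.0]
ft_force: [1.2, 3.7, -2.4]
grip_width: 0.007
grip_force: 8.1
```

move_arm(
  series="0 0 1 0 0 0; 0 0 2 0 0 0; 0 0 3 0 0 0; 0 0 3 0 0 0; 0 0 3 0 0 0; 0 0 3 0 0 0",
)

```text
time: 30.8
position: [0.5984, -0.081, 0.0326]
tool_rot: [0.678, 0.735, 0.0, 0.0]
ft_force: [-0.9, 4.8, 4.0]
grip_width: 0.007
grip_force: 7.6
```

```bash
python3 - <<'E'
from h import *
a=robot.camera("scene");b=robot.camera("top")
for c in (a,b):
  for d in robot.tip_of(c,"rod_mid")[:1]:print(d)
save(a,"s5.png",(225,120,325,240),4.5)
E
```

```text
(no output)
```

View pics/s5.png

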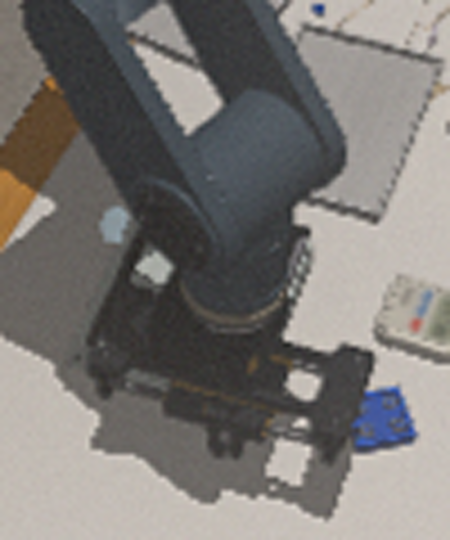

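The gripper hides the leaf, but the force and height say it is fully over and pressed home. I'll swing it back.

move_arm(
  series="0 0 -8 0 0 0; 0 -2 -15 0 0 0; 0 -4 -22 0 0 0; 0 -7 -30 0 0 0; 0 -10 -36 0 0 0; 0 -15 -42 0 0 0; 0 -20 -48 0 0 0",
)

```text
time: 31.58
position: [0.5803, -0.0829, 0.081]
tool_rot: [0.678, 0.735, 0.002, 0.002]
ft_force: [4.4, 5.9, 0.8]
grip_width: 0.0074
grip_force: 8.0
```

move_arm(
  series="0 -6 -5 0 0 0; 0 -12 -10 0 0 0; 0 -19 -13 0 0 0; 0 -26 -16 0 0 0; 0 -33 -18 0 0 0; 0 -40 -20 0 0 0; 0 -48 -20 0 0 0",
)

```text
time: 32.17
position: [0.532, -0.0875, 0.1017]
tool_rot: [0.678, 0.735, 0.001, 0.003]
ft_force: [1.9, 3.5, 8.1]
grip_width: 0.007
grip_force: 7.3
```

move_arm(
  series="0 -8 0 0 0 0; 0 -15 2 0 0 0; 0 -22 4 0 0 0; 0 -30 7 0 0 0; 0 -36 10 0 0 0; 0 -42 15 0 0 0; 0 -48 20 0 0 0",
)

```text
time: 32.75
position: [0.4825, -0.0914, 0.0796]
tool_rot: [0.678, 0.735, -0.0, 0.001]
ft_force: [3.5, -1.4, -1.0]
grip_width: 0.0072
grip_force: 8.0
```

move_arm(
  series="0 -5 6 0 0 0; 0 -10 12 0 0 0; 0 -13 19 0 0 0; 0 -16 26 0 0 0; 0 -18 33 0 0 0; 0 -20 40 0 0 0; 0 -20 47 0 0 0; 0 -20 49 0 0 0",
)

```text
time: 33.42
position: [0.4628, -0.0924, 0.0299]
tool_rot: [0.678, 0.735, -0.0, 0.0]
ft_force: [3.2, -4.9, 2.8]
grip_width: 0.0065
grip_force: 7.8
```

move_arm(
  series="0 0 1 0 0 0; 0 0 1 0 0 0; 0 0 1 0 0 0",
)

```text
time: 33.67
position: [0.4628, -0.0923, 0.0297]
tool_rot: [0.678, 0.735, -0.0, 0.0]
ft_force: [2.9, -4.2, 1.1]
grip_width: 0.0066
grip_force: 7.9
```

Release, rise, and look at the nest.

move_arm(
  series="0 0 0 0 0 0; 0 0 0 0 0 0; 0 0 0 0 0 0; 0 0 -30 0 0 0; 0 0 -65 0 0 0; -40 0 -80 0 0 6; -80 0 -80 0 0 12; -100 0 -80 0 0 18",
  jaw=0.4,
)

```text
time: 34.33
position: [0.4717, -0.1947, 0.1113]
tool_rot: [0.786, 0.618, 0.0, 0.002]
ft_force: [0.6, -0.0, 0.3]
grip_width: 0.0343
grip_force: 0.0
```

```bash
python3 - <<'E'
from h import *
for i in range(3):a=robot.camera("scene")
b=robot.camera("top")
for n in("square_1","long_1","rod_mid"):
 for c in(a,b):
  for d in robot.tip_of(c,n):
    q=np.array(d["xyz"])-O;print(n,round(d["p"],2),np.round(d["xyz"],3),"loc",(q@ex).round(4),(q@ey).round(4))
im=np.vstack([cv2.resize(a["img"][130:240,225:325],(600,330)) if 0 else cv2.resize(a["img"][150:230,200:320],(450,300),interpolation=2),cv2.resize(b["img"][150:230,200:320],(450,300),interpolation=2)])
cv2.imwrite("pics/m1.png",im[:,:,::-1]);go()
E
```

```text
square_1 0.68 [ 0.566 -0.021  0.034] loc 0.0415 -0.0455
square_1 0.66 [ 0.69  -0.011  0.004] loc 0.1659 -0.046
square_1 0.52 [ 0.683 -0.174  0.004] loc 0.1456 -0.2076
square_1 0.51 [ 0.367 -0.4    0.006] loc -0.1867 -0.4086
square_1 0.31 [0.692 0.089 0.005] loc 0.1753 0.0537
square_1 0.74 [ 0.57  -0.017  0.033] loc 0.0455 -0.0425
square_1 0.64 [ 0.69  -0.01   0.008] loc 0.1651 -0.0448
square_1 0.63 [0.557 0.067 0.033] loc 0.0385 0.0422
square_1 0.51 [ 0.69  -0.176  0.005] loc 0.1526 -0.2098
long_1 0.71 [ 0.456 -0.391  0.009] loc -0.0972 -0.4058
long_1 0.54 [0.56  0.066 0.028] loc 0.0417 0.0418
long_1 0.51 [ 0.434 -0.263  0.007] loc -0.1099 -0.277
long_1 0.81 [ 0.46 -0.39  0.01] loc -0.094 -0.4057
long_1 0.73 [0.558 0.066 0.034] loc 0.04 0.0416
long_1 0.46 [ 0.53  -0.079  0.035] loc 0.0001 -0.1011
rod_mid 0.97 [ 0.461 -0.09   0.034] loc -0.0692 -0.1062
rod_mid 0.25 [0.394 0.336 0.002] loc -0.1019 0.3237
rod_mid 0.57 [ 0.461 -0.094  0.035] loc -0.0692 -0.1107
t 34.83 p [ 0.4702 -0.1904  0.1098] yaw y-axis [ 0.973 -0.229 -0.002] z [-0.001  0.001 -1.   ]
```

View pics/m1.png

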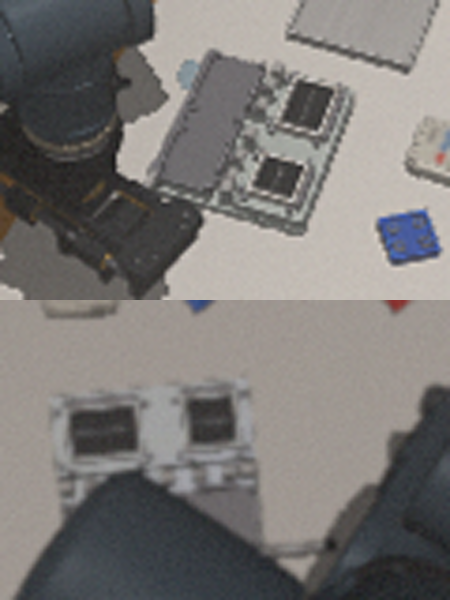

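The nest holds both cartridges window up (scene crop (308,103) and (280,180)) and the leaf lies open. I'll take the square to its tray.

```bash
python3 - <<'E'
from h import *
P=O+.040*ex-.045*ey;print(P)
row(P+[0,0,.13],-85.5)
E
```

```text
[ 0.5649085 -0.0202205  0.       ]
tool y ang -13.2 -> -85.5 q6~ 83
[ 0.5649 -0.0202  0.13  ] row [187.3  53.2 -20.2] [-0.1  0.  72.3]
```

move_arm(
  series="24 7 -10 0 0 7; 48 14 -20 0 0 14; 72 21 -20 0 0 21; 96 28 -20 0 0 28; 120 35 -20 0 0 35; 144 42 -20 0 0 42; 168 49 -20 0 0 49; 187 53 -20 0 0 56",
  jaw=0.72,
)

```text
time: 35.5
position: [0.566, -0.0197, 0.13]
tool_rot: [0.984, 0.177, 0.0, -0.0]
ft_force: [0.5, -1.5, 0.8]
grip_width: 0.0626
grip_force: 0.0
```

move_arm(
  series="0 0 0 0 0 7; 0 0 0 0 0 14; 0 0 10 0 0 16.3; 0 0 20 0 0 16.3; 0 0 30 0 0 16.3; 0 0 30 0 0 16.3; 0 0 30 0 0 16.3",
)

```text
time: 36.08
position: [0.5645, -0.0218, 0.099]
tool_rot: [0.999, 0.038, -0.001, -0.0]
ft_force: [0.4, 0.5, 0.8]
grip_width: 0.0628
grip_force: 0.0
```

```bash
python3 - <<'E'
from h import *
a=robot.camera("scene")
P=O+.040*ex-.045*ey
row(P+[0,0,.052],-85.5)
E
```

```text
tool y ang -85.6 -> -85.5 q6~ 83
[ 0.5649 -0.0202  0.052 ] row [ 0.1 -1.7 47.6] [-0.   0.1 -0.1]
```

move_arm(
  series="0 -1.5 20 0 0 0; 0 -1.5 35 0 0 0; 0 -1.5 43 0 0 0; 0 -1.5 47.5 0 0 0; 0 -1.5 47.5 0 0 0; 0 -1.5 47.5 0 0 0",
)

```text
time: 36.63
position: [0.5656, -0.0207, 0.0529]
tool_rot: [0.999, 0.038, 0.0, 0.0]
ft_force: [-0.0, -1.0, -0.4]
grip_width: 0.0628
grip_force: 0.0
```

move_arm(
  series="0 0 0 0 0 0; 0 0 0 0 0 0; 0 0 0 0 0 0; 0 0 0 0 0 0; 0 0 0 0 0 0",
  jaw=0.3,
  newtons=20,
)

```text
time: 37.05
position: [0.5656, -0.0206, 0.0531]
tool_rot: [0.999, 0.038, 0.0, 0.0]
ft_force: [-0.2, -0.6, 2.2]
grip_width: 0.0459
grip_force: 20.0
```

```bash
python3 - <<'E'
from h import *
row([.398,.329,.12],83-180)
row([.398,.329,.05],83-180)
E
```

```text
tool y ang -85.6 -> -97.0 q6~ 137
[0.398 0.329 0.12 ] row [-140.5 -361.3  -67.1] [ 0.  -0.1 11.4]
tool y ang -85.6 -> -97.0 q6~ 137
[0.398 0.329 0.05 ] row [-140.5 -361.3    2.9] [ 0.  -0.1 11.4]
```

move_arm(
  series="0 0 -12 0 0 0; 0 0 -35 0 0 0; 0 0 -60 0 0 0; -13 -33 -67 0 0 4; -26 -67 -67 0 0 8; -39 -101 -67 0 0 11; -52 -135 -67 0 0 11; -65 -169 -67 0 0 11",
)

```text
time: 37.72
position: [0.4868, 0.1442, 0.1205]
tool_rot: [0.998, -0.058, 0.0, -0.0]
ft_force: [0.9, -0.1, -1.1]
grip_width: 0.0458
grip_force: 20.0
```

move_arm(
  series="-21 -30 0 0 0 0; -42 -60 0 0 0 0; -63 -90 0 0 0 0; -84 -120 0 0 0 0; -105 -150 0 0 0 0; -110 -171 0 0 0 0; -110 -171 0 0 0 0",
)

```text
time: 38.3
position: [0.3971, 0.3294, 0.1206]
tool_rot: [0.998, -0.055, 0.001, -0.001]
ft_force: [0.7, 0.4, -0.2]
grip_width: 0.0456
grip_force: 20.0
```

```bash
python3 - <<'E'
from h import *
for i in range(3):b=robot.camera("top")
row([.398,.329,.0305],-97);print(tool()[2]["grip_width"])
E
```

```text
tool y ang -96.6 -> -97.0 q6~ 137
[0.398  0.329  0.0305] row [-0.5 -3.6 89.5] [ 0.  -0.   0.4]
0.04553990593690476
```

move_arm(
  series="0 -3 30 0 0 0; 0 -3 60 0 0 0; 0 -3 78 0 0 0; 0 -3 86 0 0 0; 0 -3 90 0 0 0; 0 -3 90 0 0 0; 0 -3 90 0 0 0",
)

```text
time: 39.03
position: [0.3994, 0.3281, 0.0303]
tool_rot: [0.998, -0.059, 0.001, -0.0]
ft_force: [0.1, 0.3, -0.4]
grip_width: 0.0457
grip_force: 20.0
```

move_arm(
  series="0 0 0 0 0 0; 0 0 0 0 0 0; 0 0 0 0 0 0; 0 0 -20 0 0 0; 0 0 -50 0 0 0; 0 0 -90 0 0 0",
  jaw=0.68,
)

```text
time: 39.53
position: [0.3968, 0.3277, 0.1187]
tool_rot: [0.998, -0.058, -0.003, 0.001]
ft_force: [1.2, 0.7, -0.6]
grip_width: 0.0591
grip_force: 0.0
```

```bash
python3 - <<'E'
from h import *
for i in range(3):b=robot.camera("top")
P=O+.040*ex+.0425*ey;print(P)
row(P+[0,0,.12],-85.5)
row(P+[0,0,.10],-85.5)
E
```

```text
[0.55803975 0.06700825 0.        ]
tool y ang -96.6 -> -85.5 q6~ 92
[0.558 0.067 0.12 ] row [186.8 242.9   2.8] [ -0.2  -0.4 -11.1]
tool y ang -96.6 -> -85.5 q6~ 92
[0.558 0.067 0.1  ] row [186.7 243.   22.8] [ -0.2  -0.4 -11.1]
```

move_arm(
  series="24 31 0 0 0 -4; 48 62 0 0 0 -8; 72 93 0 0 0 -11; 96 124 0 0 0 -11; 120 155 0 0 0 -11; 144 186 0 0 0 -11; 166 217 0 0 0 -11; 187 243 3 0 0 -11",
  jaw=0.9,
)

```text
time: 40.35
position: [0.5564, 0.0632, 0.1156]
tool_rot: [0.999, 0.038, -0.001, 0.0]
ft_force: [0.5, 1.0, -0.4]
grip_width: 0.078
grip_force: 0.0
```

```bash
python3 - <<'E'
from h import *
for i in range(4):b=robot.camera("top")
P=O+.040*ex+.0425*ey
row(P+[0,0,.052],-85.5)
E
```

```text
tool y ang -85.8 -> -85.5 q6~ 92
[0.558 0.067 0.052] row [ 3.  -2.  63.2] [-0.   0.2 -0.3]
```

move_arm(
  series="2 -2 22 0 0 0; 3 -2 44 0 0 0; 3 -2 56 0 0 0; 3 -2 63 0 0 0; 3 -2 63 0 0 0; 3 -2 63 0 0 0; 3 -2 63 0 0 0",
)

```text
time: 41.13
position: [0.5593, 0.0682, 0.0543]
tool_rot: [0.999, 0.038, 0.001, 0.0]
ft_force: [0.4, -0.1, -0.3]
grip_width: 0.0784
grip_force: 0.0
```

move_arm(
  series="0 0 0 0 0 0; 0 0 0 0 0 0; 0 0 0 0 0 0; 0 0 0 0 0 0; 0 0 0 0 0 0",
  jaw=0.5,
)

```text
time: 41.55
position: [0.5593, 0.0677, 0.0542]
tool_rot: [0.999, 0.038, 0.001, 0.0]
ft_force: [-0.2, 0.2, 4.2]
grip_width: 0.0619
grip_force: 20.0
```

```bash
python3 - <<'E'
from h import *
# oblong tray: own y along 93.4deg; three longs laid across? slots along own y
T=np.array([.556,.261,0]);a=np.radians(93.4);ty=np.array([np.cos(a),np.sin(a),0]);tx=np.array([np.sin(a),-np.cos(a),0])
for k in(.05,0,-.05): print(k,(T+k*ty).round(4))
row(T+[-.03*1,.045,.12],93.4-180)
E
```

```text
0.05 [0.553  0.3109 0.    ]
0 [0.556 0.261 0.   ]
-0.05 [0.559  0.2111 0.    ]
tool y ang -85.6 -> -86.6 q6~ 117
[0.526 0.306 0.12 ] row [ -15.  -240.1  -65.9] [ 0.  -0.1  1. ]
```

```bash
cat >> h.py <<'E'
T=np.array([.554,.259,0]);_a=np.radians(93.4);ty=np.array([np.cos(_a),np.sin(_a),0]);tx=np.array([np.sin(_a),-np.cos(_a),0])
L1=T-.031*tx+.034*ty;L2=T+.031*tx+.034*ty;LW=T-.05*ty
E
python3 - <<'E'
from h import *
print(L1,L2,LW);row(L1+[0,0,.11],93.4-180)
E
```

```text
[0.52103815 0.29110166 0.        ] [0.58292902 0.29477865 0.        ] [0.55696532 0.20908801 0.        ]
tool y ang -85.6 -> -86.6 q6~ 116
[0.521  0.2911 0.11  ] row [ -21.1 -225.6  -55.9] [ 0.  -0.1  1. ]
```

move_arm(
  series="0 0 -12 0 0 0; 0 0 -35 0 0 0; 0 0 -60 0 0 1; -2 -33 -66 0 0 1; -4 -70 -66 0 0 1; -6 -108 -66 0 0 1; -8 -146 -66 0 0 1; -10 -184 -66 0 0 1",
)

```text
time: 42.22
position: [0.5345, 0.252, 0.1205]
tool_rot: [1.0, 0.029, 0.0, -0.0]
ft_force: [0.6, 0.9, -0.9]
grip_width: 0.0613
grip_force: 20.0
```

```bash
python3 - <<'E'
from h import *
for i in range(4):b=robot.camera("top")
row(L1+[0,0,.0315],-86.6);print(tool()[2]["grip_width"])
E
```

```text
tool y ang -86.5 -> -86.6 q6~ 116
[0.521  0.2911 0.0315] row [-11.  -40.3  88.5] [ 0.  -0.   0.1]
0.061732408599111915
```

move_arm(
  series="-6 -22 20 0 0 0; -11 -40 45 0 0 0; -11 -40 65 0 0 0; -11 -40 78 0 0 0; -11 -40 85 0 0 0; -11 -40 88 0 0 0; -11 -40 88 0 0 0; -11 -40 88 0 0 0",
)

```text
time: 43.08
position: [0.5228, 0.2892, 0.0323]
tool_rot: [1.0, 0.029, 0.001, -0.0]
ft_force: [0.9, -0.4, -0.4]
grip_width: 0.0618
grip_force: 20.0
```

move_arm(
  series="0 0 0 0 0 0; 0 0 0 0 0 0; 0 0 0 0 0 0; 0 0 -20 0 0 0; 0 0 -50 0 0 0; 0 10 -90 0 0 0; 0 45 -120 0 0 0; 0 80 -120 0 0 0",
  jaw=0.81,
)

```text
time: 43.75
position: [0.53, 0.2119, 0.1575]
tool_rot: [0.999, 0.032, 0.006, -0.001]
ft_force: [1.0, -0.7, 0.0]
grip_width: 0.0708
grip_force: 0.0
```

```bash
python3 - <<'E'
from h import *
for i in range(4):b=robot.camera("top")
for d in robot.tip_of(b,"long_1"):print(round(d["p"],2),np.round(d["xyz"],3))
row([.4585,-.392,.15],-98)
save(b,"t4.png",(120,150,410,290),2.7)
E
```

```text
0.63 [ 0.439 -0.262  0.006]
0.56 [0.52  0.286 0.008]
0.55 [ 0.459 -0.391  0.009]
0.4 [ 0.46  -0.095  0.033]
tool y ang -86.7 -> -98.0 q6~ 57
[ 0.4585 -0.392   0.15  ] row [-102.3  597.1    1.4] [-0.   0.  11.3]
```

View pics/t4.png

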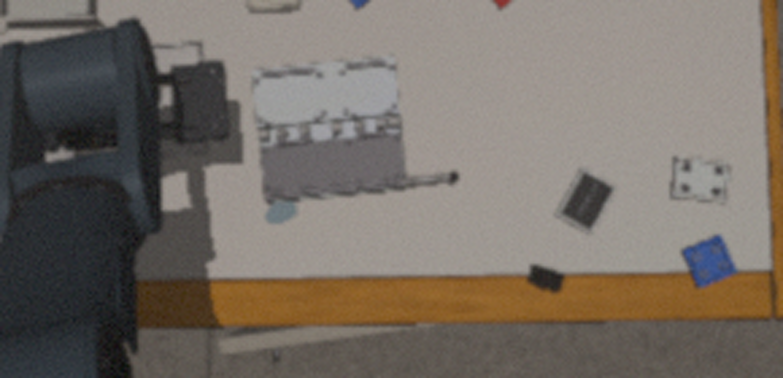

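The square and the first long are delivered, the nest is empty, and long B sits at (700,180). I'll fetch long B, starting with a width pinch to centre it.

```bash
python3 - <<'E'
from h import *
row([.4585,-.393,.10],-8)
E
```

```text
tool y ang -86.7 -> -8.0 q6~ -33
[ 0.4585 -0.393   0.1   ] row [-102.3  598.1   51.4] [ -0.   -0.  -78.7]
```

move_arm(
  series="-7 39 0 0 0 0; -13 78 0 0 0 -7; -20 117 0 0 0 -14; -26 156 0 0 0 -21; -33 195 0 0 0 -28; -40 234 0 0 0 -35; -46 273 0 0 0 -42; -53 312 0 0 0 -49",
  jaw=1,
)

```text
time: 44.67
position: [0.494, -0.0857, 0.1508]
tool_rot: [0.913, 0.409, -0.0, -0.001]
ft_force: [0.8, 0.7, 0.3]
grip_width: 0.0869
grip_force: 0.0
```

```bash
python3 - <<'E'
from h import *
row([.4585,-.393,.10],-8)
E
```

```text
tool y ang -41.8 -> -8.0 q6~ -33
[ 0.4585 -0.393   0.1   ] row [-252.8  178.2   50.6] [ -0.1  -0.  -33.8]
```

move_arm(
  series="-30 21 0 0 0 -6; -60 42 0 0 0 -12; -90 64 0 0 0 -18; -120 85 6 0 0 -24; -150 106 18 0 0 -30; -180 127 30 0 0 -34; -212 149 40 0 0 -34; -240 170 47 0 0 -34",
)

```text
time: 45.33
position: [0.4588, -0.378, 0.1025]
tool_rot: [0.755, 0.655, 0.0, -0.001]
ft_force: [0.3, 0.9, 0.1]
grip_width: 0.0868
grip_force: 0.0
```

```bash
python3 - <<'E'
from h import *
for i in range(4):a=robot.camera("scene")
b=robot.camera("top")
for c in (a,b):
 for d in robot.tip_of(c,"long_1"):print(round(d["p"],2),np.round(d["xyz"],3))
row([.4585,-.393,.025],-8)
E
```

```text
0.69 [ 0.431 -0.262  0.006]
0.53 [0.521 0.289 0.007]
0.51 [ 0.458 -0.39   0.009]
0.83 [0.523 0.29  0.01 ]
tool y ang -8.1 -> -8.0 q6~ -33
[ 0.4585 -0.393   0.025 ] row [-17.9   1.8  79.2] [-0.1 -0.1 -0.1]
```

move_arm(
  series="-10 1 0 0 0 0; -18 2 15 0 0 0; -18 2 40 0 0 0; -18 2 60 0 0 0; -18 2 73 0 0 0; -18 2 79.5 0 0 0; -18 2 79.5 0 0 0; -18 2 79.5 0 0 0",
  jaw=0.75,
)

```text
time: 46.35
position: [0.4587, -0.3956, 0.0253]
tool_rot: [0.756, 0.655, -0.0, 0.0]
ft_force: [-0.4, -0.3, 1.1]
grip_width: 0.0655
grip_force: 0.0
```

move_arm(
  series="0 0 0 0 0 0; 0 0 0 0 0 0; 0 0 0 0 0 0; 0 0 0 0 0 0; 0 0 0 0 0 0; 0 0 0 0 0 0",
  jaw=0.3,
  newtons=6,
)

```text
time: 46.85
position: [0.4586, -0.396, 0.0259]
tool_rot: [0.756, 0.655, -0.0, 0.001]
ft_force: [-0.7, -0.0, 4.3]
grip_width: 0.0459
grip_force: 6.0
```

move_arm(
  series="0 0 0 0 0 0; 0 0 0 0 0 0; 0 0 0 0 0 0; 0 0 -20 0 0 0; 0 0 -35 0 0 7; 0 0 -35 0 0 14; 0 0 -35 0 0 21; 0 0 -35 0 0 28",
  jaw=0.73,
)

```text
time: 47.52
position: [0.4584, -0.3956, 0.0602]
tool_rot: [0.893, 0.45, 0.0, 0.0]
ft_force: [-0.3, 1.0, -0.2]
grip_width: 0.0637
grip_force: 0.0
```

move_arm(
  series="0 0 0 0 0 7; 0 0 0 0 0 14; 0 0 0 0 0 21; 0 0 0 0 0 28; 0 0 0 0 0 35; 0 0 0 0 0 42; 0 0 0 0 0 49; 0 0 0 0 0 56",
  jaw=1,
)

```text
time: 48.18
position: [0.4582, -0.3954, 0.0597]
tool_rot: [1.0, -0.022, -0.0, -0.0]
ft_force: [0.3, 0.9, -0.4]
grip_width: 0.0866
grip_force: 0.0
```

```bash
python3 - <<'E'
from h import *
a=robot.camera("scene")
go();print(tool()[2]["grip_width"])
E
```

```text
t 48.23 p [ 0.4582 -0.3955  0.0597] yaw y-axis [-0.048 -0.999 -0.   ] z [-0.  0. -1.]
0.08660232896029252
```

move_arm(
  series="0 0 5 0 0 6; 0 0 20 0 0 6; 0 0 30 0 0 6; 0 0 35 0 0 6; 0 0 35 0 0 6; 0 0 35 0 0 6",
)

```text
time: 48.73
position: [0.4582, -0.3954, 0.0246]
tool_rot: [0.997, -0.071, -0.0, -0.0]
ft_force: [0.1, -0.6, -0.2]
grip_width: 0.0874
grip_force: 0.0
```

move_arm(
  series="0 0 0 0 0 0; 0 0 0 0 0 0; 0 0 0 0 0 0; 0 0 0 0 0 0; 0 0 0 0 0 0; 0 0 0 0 0 0",
  jaw=0.5,
  newtons=20,
)

```text
time: 49.23
position: [0.4585, -0.3957, 0.0254]
tool_rot: [0.997, -0.071, 0.0, 0.0]
ft_force: [-0.1, 0.3, 1.2]
grip_width: 0.0614
grip_force: 20.0
```

```bash
python3 - <<'E'
from h import *
P=O-.0395*ex+.0423*ey
row(P+[0,0,.12],-85.5)
E
```

```text
tool y ang -98.2 -> -85.5 q6~ 93
[0.4788 0.0606 0.12  ] row [ -44.8 -454.5  -94.7] [  0.   -0.  -12.7]
```

move_arm(
  series="0 0 -20 0 0 0; 0 0 -50 0 0 0; -1 -10 -85 0 0 -4; -4 -40 -95 0 0 -8; -8 -79 -95 0 0 -12.7; -12 -118 -95 0 0 -12.7; -15 -157 -95 0 0 -12.7; -19 -196 -95 0 0 -12.7",
)

```text
time: 49.9
position: [0.4673, -0.1975, 0.1204]
tool_rot: [0.999, 0.039, 0.0, 0.0]
ft_force: [0.4, 0.5, -0.7]
grip_width: 0.0618
grip_force: 20.0
```

```bash
python3 - <<'E'
from h import *
for i in range(3):a=robot.camera("scene")
P=O-.0395*ex+.0423*ey
row(P+[0,0,.12],-85.5)
E
```

```text
tool y ang -85.2 -> -85.5 q6~ 93
[0.4788 0.0606 0.12  ] row [  33.5 -254.2    0.5] [-0.1  0.1  0.3]
```

move_arm(
  series="5 -38 0 0 0 0; 10 -76 0 0 0 0; 15 -114 0 0 0 0; 20 -152 0 0 0 0; 25 -190 0 0 0 0; 30 -228 0 0 0 0; 33.5 -254 10 0 0 0; 33.5 -254 25 0 0 0",
)

```text
time: 50.72
position: [0.4828, 0.0601, 0.096]
tool_rot: [0.999, 0.041, 0.002, -0.0]
ft_force: [-0.7, 0.4, -0.3]
grip_width: 0.0616
grip_force: 20.0
```

```bash
python3 - <<'E'
from h import *
for i in range(5):a=robot.camera("scene")
P=O-.0395*ex+.0423*ey
row(P+[0,0,.06],-85.5);print(tool()[2]["grip_width"])
E
```

```text
tool y ang -85.6 -> -85.5 q6~ 93
[0.4788 0.0606 0.06  ] row [-2.6 -5.1 35.3] [ 0.  -0.1 -0.1]
0.0621680236278901
```

move_arm(
  series="-2.6 -5 12 0 0 0; -2.6 -5 24 0 0 0; -2.6 -5 32 0 0 0; -2.6 -5 35 0 0 0; -2.6 -5 35 0 0 0; -2.6 -5 35 0 0 0; -2.6 -5 35 0 0 0",
)

```text
time: 51.55
position: [0.4785, 0.0614, 0.0605]
tool_rot: [0.999, 0.039, 0.001, 0.0]
ft_force: [-0.7, 0.4, -1.1]
grip_width: 0.0616
grip_force: 20.0
```

```bash
python3 - <<'E'
from h import *
P=O-.0395*ex+.0423*ey
row(P+[0,0,.0532],-85.5)
E
```

```text
tool y ang -85.5 -> -85.5 q6~ 93
[0.4788 0.0606 0.0532] row [0.3 0.8 7.3] [ 0.  -0.1 -0. ]
```

move_arm(
  series="0.3 0.8 2 0 0 0; 0.3 0.8 4 0 0 0; 0.3 0.8 6 0 0 0; 0.3 0.8 7.3 0 0 0; 0.3 0.8 7.3 0 0 0; 0.3 0.8 7.3 0 0 0",
)

```text
time: 52.05
position: [0.4784, 0.061, 0.0533]
tool_rot: [0.999, 0.039, 0.0, 0.0]
ft_force: [-0.9, -0.3, 5.8]
grip_width: 0.0616
grip_force: 20.0
```

move_arm(
  series="0 0 0 0 0 0; 0 0 0 0 0 0; 0 0 0 0 0 0; 0 0 -15 0 0 0; 0 0 -45 0 0 0; 0 0 -80 0 0 0; 0 30 -100 0 0 -7; 0 60 -100 0 0 -14",
  jaw=0.82,
)

```text
time: 52.72
position: [0.4853, 0.0015, 0.1565]
tool_rot: [0.986, 0.165, 0.004, 0.002]
ft_force: [1.2, -0.1, -0.5]
grip_width: 0.0712
grip_force: 0.0
```

```bash
python3 - <<'E'
from h import *
for i in range(4):b=robot.camera("top")
row([.4629,-.0922,.12],4.7)
E
```

```text
tool y ang -71.8 -> 4.7 q6~ -16
[ 0.4629 -0.0922  0.12  ] row [-48.   82.3  32.6] [ -0.   -0.  -76.5]
```

move_arm(
  series="-12 20 0 0 0 -7; -24 40 0 0 0 -14; -36 60 0 0 0 -21; -48 82 0 0 0 -28; -48 82 0 0 0 -35; -48 82 0 0 0 -42; -48 82 0 0 0 -49; -48 82 0 0 0 -56",
  jaw=0.4,
)

```text
time: 53.58
position: [0.4625, -0.0903, 0.1518]
tool_rot: [0.795, 0.607, -0.001, -0.001]
ft_force: [0.7, 0.2, -0.0]
grip_width: 0.0358
grip_force: 0.0
```

move_arm(
  series="0 0 0 0 0 -7; 0 0 10 0 0 -14; 0 0 20 0 0 -20.3; 0 0 32 0 0 -20.3; 0 0 32 0 0 -20.3; 0 0 32 0 0 -20.3",
)

```text
time: 54.08
position: [0.4624, -0.0902, 0.1197]
tool_rot: [0.677, 0.736, -0.001, -0.002]
ft_force: [0.7, -0.7, 0.8]
grip_width: 0.0348
grip_force: 0.0
```

```bash
python3 - <<'E'
from h import *
for i in range(3):b=robot.camera("top")
row([.4629,-.0922,.0372],4.7)
E
```

```text
tool y ang 4.7 -> 4.7 q6~ -16
[ 0.4629 -0.0922  0.0372] row [-1.  -0.8 83.8] [0. 0. 0.]
```

move_arm(
  series="-1 -1 28 0 0 0; -1 -1 56 0 0 0; -1 -1 74 0 0 0; -1 -1 84 0 0 0; -1 -1 84 0 0 0; -1 -1 84 0 0 0",
)

```text
time: 54.73
position: [0.4626, -0.0927, 0.0369]
tool_rot: [0.677, 0.736, 0.0, -0.0]
ft_force: [0.8, -0.7, 0.0]
grip_width: 0.0349
grip_force: 0.0
```

move_arm(
  series="0 0 0 0 0 0; 0 0 0 0 0 0; 0 0 0 0 0 0; 0 0 0 0 0 0; 0 0 0 0 0 0; 0 0 0 0 0 0; 0 0 0 0 0 0",
  jaw=0,
  newtons=8,
)

```text
time: 55.32
position: [0.4629, -0.0927, 0.0372]
tool_rot: [0.677, 0.736, 0.0, 0.001]
ft_force: [0.2, 0.4, 2.9]
grip_width: 0.0074
grip_force: 8.0
```

move_arm(
  series="0 0 -8 0 0 0; 0 2 -15 0 0 0; 0 4 -22 0 0 0; 0 7 -29 0 0 0; 0 10 -36 0 0 0; 0 15 -42 0 0 0; 0 20 -48 0 0 0",
)

```text
time: 55.9
position: [0.4806, -0.0911, 0.0855]
tool_rot: [0.677, 0.736, -0.002, -0.002]
ft_force: [-5.6, -6.1, -0.2]
grip_width: 0.0079
grip_force: 8.0
```

move_arm(
  series="0 6 -5 0 0 0; 0 12 -9 0 0 0; 0 19 -13 0 0 0; 0 26 -16 0 0 0; 0 33 -18 0 0 0; 0 40 -19 0 0 0; 0 48 -20 0 0 0",
)

```text
time: 56.48
position: [0.5293, -0.0867, 0.1062]
tool_rot: [0.677, 0.736, -0.001, -0.001]
ft_force: [-3.7, -1.8, 3.2]
grip_width: 0.0072
grip_force: 8.0
```

move_arm(
  series="0 7 0 0 0 0; 0 14 2 0 0 0; 0 20 3 0 0 0; 0 26 6 0 0 0; 0 32 8 0 0 0; 0 38 12 0 0 0; 0 43 16 0 0 0; 0 48 20 0 0 0",
)

```text
time: 57.15
position: [0.5784, -0.0827, 0.0841]
tool_rot: [0.677, 0.736, -0.0, -0.0]
ft_force: [-0.9, 1.2, 1.1]
grip_width: 0.0073
grip_force: 8.0
```

move_arm(
  series="0 4 5 0 0 0; 0 8 11 0 0 0; 0 12 17 0 0 0; 0 15 23 0 0 0; 0 17 29 0 0 0; 0 19 36 0 0 0; 0 20 42 0 0 0; 0 20 48 0 0 0",
)

```text
time: 57.82
position: [0.5983, -0.0812, 0.036]
tool_rot: [0.677, 0.736, 0.0, 0.0]
ft_force: [1.3, 2.5, 2.0]
grip_width: 0.0073
grip_force: 7.8
```

move_arm(
  series="0 0 1 0 0 0; 0 0 2 0 0 0; 0 0 3 0 0 0; 0 0 4 0 0 0; 0 0 4 0 0 0; 0 0 4 0 0 0",
)

```text
time: 58.32
position: [0.5983, -0.0812, 0.0329]
tool_rot: [0.677, 0.736, 0.0, 0.0]
ft_force: [1.8, 4.4, -0.2]
grip_width: 0.007
grip_force: 8.0
```

move_arm(
  series="0 0 -8 0 0 0; 0 -2 -15 0 0 0; 0 -4 -22 0 0 0; 0 -7 -30 0 0 0; 0 -10 -36 0 0 0; 0 -15 -42 0 0 0; 0 -20 -48 0 0 0",
)

```text
time: 58.9
position: [0.5791, -0.0833, 0.0817]
tool_rot: [0.677, 0.736, 0.001, 0.001]
ft_force: [3.3, 4.0, -0.7]
grip_width: 0.0072
grip_force: 8.0
```

move_arm(
  series="0 -6 -5 0 0 0; 0 -12 -10 0 0 0; 0 -19 -13 0 0 0; 0 -26 -16 0 0 0; 0 -33 -18 0 0 0; 0 -40 -20 0 0 0; 0 -48 -20 0 0 0",
)

```text
time: 59.48
position: [0.5296, -0.0876, 0.101]
tool_rot: [0.677, 0.736, -0.0, 0.0]
ft_force: [3.3, 0.4, -0.6]
grip_width: 0.0072
grip_force: 8.0
```

move_arm(
  series="0 -8 0 0 0 0; 0 -15 2 0 0 0; 0 -22 4 0 0 0; 0 -30 7 0 0 0; 0 -36 10 0 0 0; 0 -42 15 0 0 0; 0 -48 20 0 0 0",
)

```text
time: 60.07
position: [0.4822, -0.0913, 0.0803]
tool_rot: [0.677, 0.736, 0.0, 0.0]
ft_force: [3.3, -0.9, -0.1]
grip_width: 0.0074
grip_force: 8.0
```

move_arm(
  series="0 -5 6 0 0 0; 0 -10 12 0 0 0; 0 -13 19 0 0 0; 0 -16 26 0 0 0; 0 -18 33 0 0 0; 0 -20 40 0 0 0; 0 -20 47 0 0 0; 0 -20 49 0 0 0",
)

```text
time: 60.73
position: [0.4628, -0.0927, 0.031]
tool_rot: [0.677, 0.736, 0.0, 0.0]
ft_force: [4.3, 0.4, 9.0]
grip_width: 0.0071
grip_force: 7.4
```

move_arm(
  series="0 0 1 0 0 0; 0 0 1 0 0 0; 0 0 1 0 0 0",
)

```text
time: 60.98
position: [0.4628, -0.0927, 0.0308]
tool_rot: [0.677, 0.736, 0.0, 0.0]
ft_force: [3.8, -0.9, 3.5]
grip_width: 0.0071
grip_force: 7.7
```

move_arm(
  series="0 0 0 0 0 0; 0 0 0 0 0 0; 0 0 0 0 0 0; 0 0 -30 0 0 0; 0 0 -65 0 0 0; -20 0 -90 0 0 7; -20 0 -90 0 0 14; -20 0 -90 0 0 21",
  jaw=0.4,
)

```text
time: 61.65
position: [0.4638, -0.1131, 0.122]
tool_rot: [0.802, 0.597, 0.0, 0.0]
ft_force: [0.2, -0.6, -0.5]
grip_width: 0.0342
grip_force: 0.0
```

```bash
python3 - <<'E'
from h import *
for i in range(3):a=robot.camera("scene")
b=robot.camera("top")
for n in("long_1","rod_mid"):
 for c in(a,b):
  for d in robot.tip_of(c,n):
    q=np.array(d["xyz"])-O;print(n,round(d["p"],2),np.round(d["xyz"],3),"loc",(q@ex).round(4),(q@ey).round(4))
P=O+.0415*ex+.0425*ey
u=px(a,[P+[0,0,.0385]])[0];print(u,a["img"][int(u[1])-2:int(u[1])+3,int(u[0])-2:int(u[0])+3].mean())
row(P+[0,0,.12],-85.5)
E
```

```text
long_1 0.63 [0.558 0.068 0.037] loc 0.0402 0.0434
long_1 0.57 [0.523 0.289 0.006] loc 0.0226 0.2669
long_1 0.9 [0.559 0.069 0.036] loc 0.0412 0.0446
long_1 0.61 [0.521 0.287 0.01 ] loc 0.0202 0.265
long_1 0.57 [ 0.439 -0.262  0.007] loc -0.1045 -0.2758
rod_mid 0.58 [ 0.458 -0.089  0.037] loc -0.0716 -0.1051
rod_mid 0.58 [ 0.527 -0.084  0.033] loc -0.0028 -0.1052
[282.08160424 177.50556102] 69.17333333333333
tool y ang -16.2 -> -85.5 q6~ 92
[0.5595 0.0671 0.12  ] row [198.9  42.2   0.2] [-0.1  0.  69.3]
```

The network puts a long in the nest, and the pixel at its middle is dark, so it lies window up. I'll take it out.

move_arm(
  series="25 5 -5 0 0 7; 50 10 -10 0 0 14; 75 16 -10 0 0 21; 100 21 -10 0 0 28; 125 26 -10 0 0 35; 150 32 -10 0 0 42; 175 37 -10 0 0 49; 199 42 -5 0 0 56",
  jaw=0.9,
)

```text
time: 62.72
position: [0.561, 0.0682, 0.126]
tool_rot: [0.988, 0.152, 0.0, 0.0]
ft_force: [-0.8, 0.3, -0.6]
grip_width: 0.0762
grip_force: 0.0
```

move_arm(
  series="0 0 0 0 0 7; 0 0 0 0 0 13.3; 0 0 5 0 0 13.3; 0 0 5 0 0 13.3; 0 0 5 0 0 13.3",
)

```text
time: 63.13
position: [0.5595, 0.0666, 0.12]
tool_rot: [0.999, 0.04, -0.001, -0.0]
ft_force: [0.2, 0.2, -0.4]
grip_width: 0.078
grip_force: 0.0
```

```bash
python3 - <<'E'
from h import *
for i in range(2):a=robot.camera("scene")
row([.5593,.0677,.0535],-85.5)
E
```

```text
tool y ang -85.5 -> -85.5 q6~ 92
[0.5593 0.0677 0.0535] row [-0.5 -1.3 67. ] [-0.  0.  0.]
```

move_arm(
  series="0 -1 22 0 0 0; 0 -1 44 0 0 0; 0 -1 58 0 0 0; 0 -1 65 0 0 0; 0 -1 67 0 0 0; 0 -1 67 0 0 0",
)

```text
time: 63.73
position: [0.56, 0.0675, 0.0536]
tool_rot: [0.999, 0.039, -0.0, -0.0]
ft_force: [-0.3, 0.4, -0.5]
grip_width: 0.0782
grip_force: 0.0
```

move_arm(
  series="0 0 0 0 0 0; 0 0 0 0 0 0; 0 0 0 0 0 0; 0 0 0 0 0 0; 0 0 0 0 0 0",
  jaw=0.5,
  newtons=20,
)

```text
time: 64.15
position: [0.5606, 0.0677, 0.0546]
tool_rot: [0.999, 0.039, 0.001, 0.0]
ft_force: [0.3, -0.5, 3.6]
grip_width: 0.0617
grip_force: 20.0
```

```bash
python3 - <<'E'
from h import *
row(L2+[0,0,.12],-86.6)
E
```

```text
tool y ang -85.6 -> -86.6 q6~ 113
[0.5829 0.2948 0.12  ] row [  40.  -224.7  -65.4] [ 0.  -0.1  1. ]
```

```bash
python3 - <<'E'
from h import *
b=robot.camera("top")
print(world(b,[[65,161],[155,158]],0.0),world(b,[[65,161],[155,158]],0.08))
E
```

```text
[[0.64648267 0.57490874 0.        ]
 [0.65115651 0.29248938 0.        ]] [[0.63252191 0.541924   0.08      ]
 [0.63694859 0.27443955 0.08      ]]
```

move_arm(
  series="0 0 -12 0 0 0; 0 0 -35 0 0 0; 0 0 -60 0 0 1; 4 -30 -66 0 0 1; 10 -68 -66 0 0 1; 16 -106 -66 0 0 1; 23 -144 -66 0 0 1; 29 -180 -66 0 0 1",
)

```text
time: 64.87
position: [0.5749, 0.2513, 0.1207]
tool_rot: [1.0, 0.03, 0.0, -0.0]
ft_force: [0.5, 0.3, -0.4]
grip_width: 0.0619
grip_force: 20.0
```

```bash
python3 - <<'E'
from h import *
for i in range(4):b=robot.camera("top")
row(L2+[-.001,0,.0318],-86.6);print(tool()[2]["grip_width"])
E
```

```text
tool y ang -86.4 -> -86.6 q6~ 113
[0.5819 0.2948 0.0318] row [ 10.3 -43.8  88.3] [0.  0.  0.2]
0.06160578303290832
```

move_arm(
  series="3 -22 20 0 0 0; 6 -44 45 0 0 0; 6 -44 65 0 0 0; 6 -44 78 0 0 0; 6 -44 85 0 0 0; 6 -44 88 0 0 0; 6 -44 88 0 0 0; 6 -44 88 0 0 0",
)

```text
time: 65.73
position: [0.5793, 0.2927, 0.0326]
tool_rot: [1.0, 0.029, 0.001, -0.0]
ft_force: [-0.4, -0.2, 0.6]
grip_width: 0.0617
grip_force: 20.0
```

move_arm(
  series="0 0 0 0 0 0; 0 0 0 0 0 0; 0 0 0 0 0 0; 0 0 -20 0 0 0; 0 0 -50 0 0 0; 0 10 -90 0 0 0; 0 45 -120 0 0 0; 0 85 -120 0 0 0",
  jaw=0.81,
)

```text
time: 66.4
position: [0.5873, 0.2132, 0.1582]
tool_rot: [0.999, 0.032, 0.007, -0.001]
ft_force: [1.2, -0.8, -0.5]
grip_width: 0.0707
grip_force: 0.0
```

```bash
python3 - <<'E'
from h import *
for i in range(3):a=robot.camera("scene")
b=robot.camera("top")
for n in["long_1"]:
 for c in (a,b):
  for d in robot.tip_of(c,n):print(n,round(d["p"],2),np.round(d["xyz"],3))
save(b,"t5.png",(120,120,410,290),2.7)
row([.4362,-.263,.12],-119)
E
```

```text
long_1 0.71 [ 0.434 -0.262  0.008]
long_1 0.52 [0.577 0.293 0.012]
long_1 0.43 [0.522 0.289 0.007]
long_1 0.87 [ 0.438 -0.263  0.006]
tool y ang -86.6 -> -119.0 q6~ 88
[ 0.4362 -0.263   0.12  ] row [-175.   464.4   31.2] [-0.   0.1 32.4]
```

View pics/t5.png

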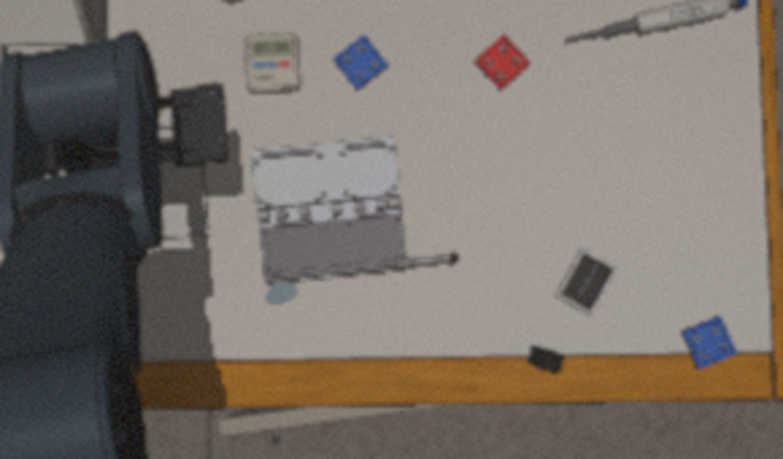

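Long W is at (587,282) and hasn't moved. It is window up, so it goes straight to the oblong tray.

move_arm(
  series="-14 37 0 0 0 5; -28 74 0 0 0 10; -42 111 0 0 0 15; -56 148 0 0 0 20; -70 185 0 0 0 25; -84 222 0 0 0 30; -98 259 0 0 0 32; -112 296 0 0 0 32",
  jaw=0.9,
)

```text
time: 67.37
position: [0.4888, -0.0918, 0.151]
tool_rot: [0.969, -0.246, -0.0, -0.0]
ft_force: [1.0, 0.0, 0.0]
grip_width: 0.0781
grip_force: 0.0
```

```bash
python3 - <<'E'
from h import *
for i in range(3):b=robot.camera("top")
row([.4362,-.2635,.09],-118.5)
E
```

```text
tool y ang -118.8 -> -118.5 q6~ 87
[ 0.4362 -0.2635  0.09  ] row [ 35.7 174.9  61. ] [-0.   0.  -0.3]
```

move_arm(
  series="7 35 0 0 0 0; 14 70 10 0 0 0; 21 105 25 0 0 0; 28 140 42 0 0 0; 36 175 61 0 0 0; 36 175 61 0 0 0; 36 175 61 0 0 0; 36 175 61 0 0 0",
)

```text
time: 68.18
position: [0.4378, -0.2606, 0.0901]
tool_rot: [0.969, -0.246, -0.001, -0.001]
ft_force: [-0.5, -0.6, 0.2]
grip_width: 0.0779
grip_force: 0.0
```

```bash
python3 - <<'E'
from h import *
for i in range(3):a=robot.camera("scene")
for d in robot.tip_of(a,"long_1"):print(round(d["p"],2),np.round(d["xyz"],3))
row([.4362,-.2635,.025],-118.5)
E
```

```text
0.72 [ 0.435 -0.265  0.008]
0.71 [0.576 0.294 0.012]
0.6 [0.52  0.289 0.007]
tool y ang -118.4 -> -118.5 q6~ 87
[ 0.4362 -0.2635  0.025 ] row [-0.4  3.3 66.2] [-0.  -0.   0.1]
```

move_arm(
  series="0 3 22 0 0 0; 0 3 44 0 0 0; 0 3 58 0 0 0; 0 3 65 0 0 0; 0 3 66 0 0 0; 0 3 66 0 0 0",
)

```text
time: 68.88
position: [0.4362, -0.2646, 0.0248]
tool_rot: [0.969, -0.246, -0.0, -0.0]
ft_force: [-0.4, -0.4, 0.5]
grip_width: 0.0782
grip_force: 0.0
```

move_arm(
  series="0 0 0 0 0 0; 0 0 0 0 0 0; 0 0 0 0 0 0; 0 0 0 0 0 0; 0 0 0 0 0 0; 0 0 0 0 0 0",
  jaw=0.3,
  newtons=20,
)

```text
time: 69.38
position: [0.4359, -0.2652, 0.0249]
tool_rot: [0.969, -0.247, 0.0, 0.0]
ft_force: [0.6, 1.4, 0.1]
grip_width: 0.0463
grip_force: 0.6
```

```bash
python3 - <<'E'
from h import *
row(LW+[0,0,.15],-118.4); print(tool()[0])
E
```

```text
tool y ang -118.6 -> -118.4 q6~ 139
[0.557  0.2091 0.15  ] row [-120.5 -474.4 -125.1] [ 0.  -0.  -0.2]
[ 0.43594548 -0.26517606  0.02490608]
```

move_arm(
  series="0 0 0 0 0 0; 0 0 0 0 0 0; 0 0 -15 0 0 0; 0 0 -45 0 0 0; 0 0 -80 0 0 -6; -3 -12 -110 0 0 -12; -10 -40 -125 0 0 -18; -20 -78 -125 0 0 -25",
)

```text
time: 70.05
position: [0.4584, -0.1901, 0.1532]
tool_rot: [1.0, -0.03, 0.004, 0.003]
ft_force: [0.6, 0.5, -0.9]
grip_width: 0.046
grip_force: 19.9
```

move_arm(
  series="0 0 0 0 0 0; 0 0 0 0 0 0",
)

```text
time: 70.22
position: [0.4554, -0.185, 0.1498]
tool_rot: [1.0, -0.03, -0.0, -0.0]
ft_force: [-0.5, -0.4, -1.3]
grip_width: 0.0459
grip_force: 19.9
```

```bash
python3 - <<'E'
from h import *
print(tool()[2]["grip_width"],tool()[2]["grip_force"])
row(LW+[0,0,.15],-59)
row(LW+[0,0,.15],3.4)
E
```

```text
0.04586878401444517 19.930029809474945
tool y ang -93.4 -> -59.0 q6~ 80
[0.557  0.2091 0.15  ] row [ 7.810e+01 -3.994e+02 -1.000e-01] [ -0.    0.  -34.4]
tool y ang -93.4 -> 3.4 q6~ 17
[0.557  0.2091 0.15  ] row [ 7.810e+01 -3.994e+02 -1.000e-01] [ -0.    0.  -96.8]
```

move_arm(
  series="6 -31 0 0 0 -7; 12 -62 0 0 0 -14; 18 -93 0 0 0 -21; 24 -124 0 0 0 -28; 30 -155 0 0 0 -35; 36 -186 0 0 0 -42; 43 -217 0 0 0 -49; 49 -248 0 0 0 -56",
)

```text
time: 70.88
position: [0.5206, 0.0577, 0.1489]
tool_rot: [0.896, 0.443, -0.0, 0.0]
ft_force: [1.1, -1.2, -0.5]
grip_width: 0.0459
grip_force: 19.9
```

```bash
python3 - <<'E'
from h import *
for i in range(3):b=robot.camera("top")
print(tool()[2]["grip_width"],tool()[2]["grip_force"])
row(LW+[0,0,.12],3.4)
E
```

```text
0.04572097362233636 19.929924309253693
tool y ang -37.5 -> 3.4 q6~ 17
[0.557  0.2091 0.12  ] row [142.  -62.7  28.9] [ -0.    0.  -40.9]
```

move_arm(
  series="24 -10 0 0 0 -7; 48 -20 0 0 0 -14; 72 -31 0 0 0 -21; 96 -42 0 0 0 -28; 120 -53 10 0 0 -35; 142 -63 20 0 0 -41; 142 -63 29 0 0 -41; 142 -63 29 0 0 -41",
)

```text
time: 71.7
position: [0.5556, 0.2072, 0.1182]
tool_rot: [0.686, 0.727, -0.002, -0.001]
ft_force: [-0.0, -0.5, -0.2]
grip_width: 0.0452
grip_force: 19.9
```

```bash
python3 - <<'E'
from h import *
for i in range(4):b=robot.camera("top")
print(tool()[2]["grip_width"],tool()[2]["grip_force"])
row(LW+[0,0,.0285],3.4)
E
```

```text
0.04592594545067923 19.930135309696198
tool y ang 3.3 -> 3.4 q6~ 17
[0.557  0.2091 0.0285] row [ 2.5  0.4 92.3] [-0.   0.  -0.1]
```

move_arm(
  series="0 0 28 0 0 0; 0 0 56 0 0 0; 0 0 76 0 0 0; 0 0 87 0 0 0; 0 0 91 0 0 0; 0 0 92 0 0 0; 0 0 92 0 0 0",
)

```text
time: 72.48
position: [0.5573, 0.2082, 0.0294]
tool_rot: [0.686, 0.728, 0.001, 0.0]
ft_force: [-0.1, 0.6, -0.5]
grip_width: 0.0459
grip_force: 19.9
```

move_arm(
  series="0 0 0 0 0 0; 0 0 0 0 0 0; 0 0 0 0 0 0; 0 0 -20 0 0 0; 0 0 -50 0 0 0; 0 0 -90 0 0 0; -40 0 -120 0 0 0; -80 0 -120 0 0 0",
  jaw=0.68,
)

```text
time: 73.15
position: [0.5643, 0.1359, 0.1539]
tool_rot: [0.684, 0.73, 0.005, 0.004]
ft_force: [0.9, -0.9, 1.1]
grip_width: 0.0591
grip_force: 0.0
```

move_arm(
  series="-40 0 0 0 0 0; -80 0 0 0 0 0; -120 0 0 0 0 0; -160 0 0 0 0 0; -200 0 0 0 0 0; -240 0 0 0 0 0; -280 0 0 0 0 0; -280 0 0 0 0 0",
)

```text
time: 73.82
position: [0.5799, -0.1539, 0.1493]
tool_rot: [0.688, 0.726, -0.0, 0.004]
ft_force: [1.1, 0.2, 0.2]
grip_width: 0.059
grip_force: 0.0
```

```bash
python3 - <<'E'
from h import *
for i in range(3):a=robot.camera("scene")
b=robot.camera("top")
for n in["long_1","square_1","rod_mid","lab_timer","ink_stamp"]:
 for c in (a,b):
  for d in robot.tip_of(c,n)[:4]:print(n,round(d["p"],2),np.round(d["xyz"],3))
im=np.vstack([cv2.resize(a["img"][90:220,190:340],(450,390),interpolation=2)[:300],cv2.resize(b["img"][150:270,110:290],(450,300),interpolation=2)])
cv2.imwrite("pics/fin.png",im[:,:,::-1]);print(tool()[0])
E
```

```text
long_1 0.68 [0.554 0.209 0.01 ]
long_1 0.49 [0.577 0.294 0.01 ]
long_1 0.25 [ 0.552  0.261 -0.002]
long_1 0.79 [0.58  0.294 0.011]
long_1 0.78 [0.56  0.211 0.008]
long_1 0.65 [0.521 0.286 0.009]
square_1 0.64 [ 0.688 -0.175  0.003]
square_1 0.63 [ 0.367 -0.4    0.006]
square_1 0.61 [ 0.693 -0.014  0.003]
square_1 0.82 [ 0.368 -0.401  0.007]
square_1 0.49 [0.401 0.327 0.011]
square_1 0.47 [ 0.691 -0.012  0.006]
rod_mid 0.44 [0.525 0.289 0.008]
lab_timer 0.76 [0.692 0.088 0.002]
lab_timer 0.29 [ 0.353 -0.216 -0.002]
lab_timer 0.86 [ 0.694  0.088 -0.002]
ink_stamp 0.43 [ 0.351 -0.214 -0.001]
ink_stamp 0.75 [0.558 0.065 0.036]
ink_stamp 0.52 [ 0.355 -0.215  0.001]
[ 0.57788611 -0.14530125  0.1481131 ]
```

View pics/fin.png

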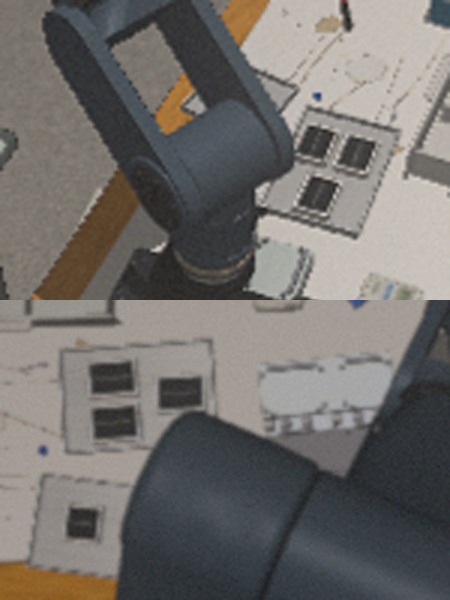

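The three longs and the square lie window up in their trays (bottom half: (112,378), (180,393), (114,422) and (82,522)). The leaf is open and the timer and stamp haven't moved, so I'll hand in.

```bash
python3 -c "
from rig import robot
print(robot.hand_in())"
```

```text
the job is handed in; nothing more can be done
None
```

I handed the job in at about 74 s: the one square and three long cartridges lie flat, window up, in their trays, the three that were ports up having been turned in the flipper; the leaf is fully open, and the timer and stamp were not moved.

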